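# Close an elephant casting mould with four T-nuts in cross order

### The arm

A 6-joint arm with a two-finger parallel gripper is mounted at the origin on the work surface. World frame = base frame: x ahead of the robot, y to its left, z up, the work surface at z = 0. Lengths are in m, angles in rad, forces in N, time in s.
With the tool pointing down it reaches from about 0.35 to 1 m from the base axis. Payload 7.1 kg.
Tool frame: the origin (TCP) lies on the centre line of the jaws, within the pads' length; the fingertips stand ahead of it and the grasp point (between the pads) lies 8 mm behind it (tip_reach is the z of the fingertips in the tool frame, in m); z points along the fingers, y is the line along which they close (so a half turn about z gives the same grasp; the last joint's range is limited). The gripper opens to 85 mm and grips with 20 to 120 N. Pads are 22 mm wide; open, the fingers measure 114 mm over their backs; the gripper's body (76 mm by 85 mm) begins 54 mm behind the grasp point. The pads swing forward as they close: fully open they stand 13 mm farther back than shut.
Start: joints at [1.161, 0.423, 1.63, -0, 1.089, -0.019], TCP at [0.238, 0.578, 0.242] pointing down, gripper open.
Joint ranges: [-3, 3], [-0.9, 2.11], [0.09, 2.58], [-1.31, 4.45], [0.11, 2.69], [-2.54, 2.54]. Speed limits (rad/s): [2.39, 2.39, 3.01, 3.14, 3.14, 3.14].

### API

Orientations are given as a unit quaternion [x, y, z, w].
In Python, from rig import state, get_image, close_job, cut_out, tip_reach gives the robot as it stands.
- The arm moves only by the tool play_rows, never from a script. Its argument "series" is a list of rows, each an object of numbers: "tx", "ty", "tz": the shift along the tool's x, y, z in mm; "yaw": the turn about the tool's z in rad. A call has exactly 8 rows; each row shifts and turns the commanded pose from where the row before left it, along the tool's axes as they then stand; what a row does not reach is not made up. A row lasts 1/10 s, in which the tool goes at most 50 mm and 8.59 degrees, less where a joint would pass 70% of its speed; a pose out of reach is approached as far as the arm can. A call is refused whole if a number of a shift passes 50 or a number of a turn 0.15, either way. A call with a gripper value outside its range is refused whole. "grip" is the opening, from 0 (shut) to 1 (fully open), set as the call begins (left out, the last holds). The fingers move at their own pace and stop on an object; the grip force is fixed at half the most. Time passes only in rows, so rows that do not move let the fingers close, or fill a call up. It gives the time, the measured TCP pose, the force, the opening and the grip force at its end, in the units of the state.
- state(): the state, without advancing time (a new reading comes with each control period).
- get_image(name): name is "side" or "top" or "wrist"; returns a dict with "pixels" (384x512x3 uint8, blue, green, red), "mtx" (3x3 intrinsics, pixels), "rvec" (rotation vector, rad) and "tvec" (3), from world to camera coordinates, as OpenCV has them; the wrist camera has in their place "hand_eye" (4x4, takes a point from camera to tool coordinates, whose origin is the TCP and whose axes are the flange's). Camera axes: x right, y down, z forward; pixel columns grow to the right and rows downward; lengths in m; the calibration is good to about 2 mm. The wrist camera is an equidistant fisheye: a pixel r from the principal point sees the ray r / f radians off the axis. A picture is of the moment at which its call begins: read the wrist's pose just before it. There is no depth.
- close_job(): hands the job in; it is judged then, once.
Trained networks look in the newest picture that a camera, given by its name, has taken for a name from the list of things; names that differ only in an ending like _2 or _b are one class to them, and where a whole thing is asked for, a point or a joint stands for the part that bears it (a point fixed in the world has none). Each returns a list of dicts, best first, with "score" (0 to 1); they miss things now and then, are a little off and sometimes report something else, mostly with a low value. They report only what shows in the picture. A call takes as long as a camera call.
- cut_out(camera, label): "pixels" (384x512 bool, what is visible of it) and "box" ([left, top, right, bottom] in pixels, round what is visible of it).
The state is a dict: "clock": time; "joint_positions": joint angles; "qvel": joint speeds; "tau": joint torques, N m; "tcp_pos": TCP position; "orientation": TCP orientation; "wrist_force": force on the tool from outside, world axes, zero at the start; "ft_torque": the same for the moment, N m; "opening": finger opening in m; "finger_force": force on a finger pad.
Only numpy, scipy, OpenCV 4.12 (cv2) and the standard library are available. Lean on these libraries where they do the work, as an engineer would, in place of code of your own. Each camera call takes 0.05 s, during which the arm holds its last target. There are 200 camera calls.

### The job

Close the casting mould: run the four slack brass nuts down clockwise, about half a turn each, one after the other in cross order (start with any, then the one diagonally opposite, then the remaining two). Bring each one up firm but do not over-tighten it, so that the blue lid ends fully home and level. Then let go, and leave the figures, pots and tools around it where they are.

Things in the scene. Friction and masses are not known exactly. Their poses are not given: they have to be found in the camera images.
- mould: casting mould on a fixed plywood board: board 240 mm along its x by 420 along its y by 12 thick, on it an aluminium lower half 190 x 170 mm whose top is at 57 mm, with a 3 mm rubber seal. Origin: centre of the board's underside, on the table; z up. It does not move.
- lid_top (a point): centre of the top face of the blue lid plate (190 x 170 x 14 mm, with an elephant relief) that closes the mould. Level and 74 mm above the table when fully home; 4 mm higher at the start, loose on four spring pins. The nuts' rubber-faced undersides press it down around the studs.
- nut1_grip (a point): brass T-nut at the mould's far left (+x, +y of the mould) corner, 70 mm in x and 60 mm in y from its centre; opposite nut 3. Point on its axis at grip height, 34 mm above its rubber underside; point x runs along the T-bar (50 mm long, 12 thick, from 18 below to 12 above this point; 22 mm round hub below). Starts slack, any yaw. Clockwise from above tightens: sinks 12 mm a turn, solid after 2.3 to 2.9 rad (differs, unseen), point then 108 mm over the table.
- bush1 (a joint): elastic twist (rad) of the stud under nut 1 in its rubber bush, 3 N m per rad, positive when tightening, springs back to 0 when let go. About 0.03 while the nut runs (friction 0.08 N m); rises only once the nut is solid. Above 0.10 (0.3 N m) is firm; above 0.22 (0.66 N m) is over-tightened.
- nut2_grip (a point): brass T-nut at the mould's far right (+x, -y) corner, 70 mm in x and 60 mm in y from its centre; opposite nut 4. Point on its axis at grip height, 34 mm above its rubber underside; point x runs along the T-bar (50 mm long, 12 thick, from 18 below to 12 above this point; 22 mm round hub below). Starts slack, any yaw. Clockwise from above tightens: sinks 12 mm a turn, solid after 2.3 to 2.9 rad (differs, unseen), point then 108 mm over the table.
- bush2 (a joint): elastic twist (rad) of the stud under nut 2 in its rubber bush, 3 N m per rad, positive when tightening, springs back to 0 when let go. About 0.03 while the nut runs (friction 0.08 N m); rises only once the nut is solid. Above 0.10 (0.3 N m) is firm; above 0.22 (0.66 N m) is over-tightened.
- nut3_grip (a point): brass T-nut at the mould's near right (-x, -y) corner, 70 mm in x and 60 mm in y from its centre; opposite nut 1. Point on its axis at grip height, 34 mm above its rubber underside; point x runs along the T-bar (50 mm long, 12 thick, from 18 below to 12 above this point; 22 mm round hub below). Starts slack, any yaw. Clockwise from above tightens: sinks 12 mm a turn, solid after 2.3 to 2.9 rad (differs, unseen), point then 108 mm over the table.
- bush3 (a joint): elastic twist (rad) of the stud under nut 3 in its rubber bush, 3 N m per rad, positive when tightening, springs back to 0 when let go. About 0.03 while the nut runs (friction 0.08 N m); rises only once the nut is solid. Above 0.10 (0.3 N m) is firm; above 0.22 (0.66 N m) is over-tightened.
- nut4_grip (a point): brass T-nut at the mould's near left (-x, +y) corner, 70 mm in x and 60 mm in y from its centre; opposite nut 2. Point on its axis at grip height, 34 mm above its rubber underside; point x runs along the T-bar (50 mm long, 12 thick, from 18 below to 12 above this point; 22 mm round hub below). Starts slack, any yaw. Clockwise from above tightens: sinks 12 mm a turn, solid after 2.3 to 2.9 rad (differs, unseen), point then 108 mm over the table.
- bush4 (a joint): elastic twist (rad) of the stud under nut 4 in its rubber bush, 3 N m per rad, positive when tightening, springs back to 0 when let go. About 0.03 while the nut runs (friction 0.08 N m); rises only once the nut is solid. Above 0.10 (0.3 N m) is firm; above 0.22 (0.66 N m) is over-tightened.
- eleph1: cream and blue cast elephant, about 80 x 70 x 20 mm, lying on the mould's board on the +y side; a bystander, leave it where it is
- eleph2: the same, on the cardboard sheet; a bystander, leave it where it is
- eleph3: the same, on the cardboard sheet; a bystander, leave it where it is
- pot1: small paint pot with blue cap, 44 mm across, 45 mm high, standing on the mould's board on the -y side; a bystander, leave it where it is
- pot2: paint pot with yellow cap, 52 mm across, 60 mm high; a bystander, leave it where it is
- brush: paint brush lying on the table; a bystander, leave it where it is
- scraper: spatula lying on the table; a bystander, leave it where it is

How it is judged:
By the outcome, as a careful person would: the job done as asked, in the order asked, and still so for the second after the job is handed in, with the robot touching nothing.
It also fails if it takes over 72 s, if anything falls off the work surface, if the arm or the gripper's body presses on something with over 40 N, if the wrist force passes 120 N, or if a joint passes its speed limit or range.

## Working session

There is one attempt and no reset: what is moved stays moved. The work goes in short steps, Python scripts to look and compute and a tool call to move; the robot and the scene stay as the last step left them, time stands still between calls to the robot, and variables do not carry over. Pictures are saved under pics/ and viewed, at most 10 in all, crops included, and the job is handed in when it is done.

Besides the shell and the picture viewer there is one more tool, called after ">>>" as name([rows], argument=value, ...), one row to a line, values as JSON. play_rows: Moves the arm, as the interface text tells. Its arguments: {"type":"object","properties":{"series":{"type":"array"},"grip":{"type":"number"}},"required":["series"]}

```bash
ls; mkdir -p pics; cat > h.py <<'E'
import numpy as np,cv2
from scipy.spatial.transform import Rotation as R
from rig import *
def ray(im,uv):
    K=im["mtx"];K=np.array(K);Rm=cv2.Rodrigues(np.array(im["rvec"],float))[0];t=np.array(im["tvec"],float).ravel()
    d=np.linalg.inv(K)@[uv[0],uv[1],1.];return -Rm.T@t,Rm.T@d
def at_z(im,uv,z):
    o,d=ray(im,uv);return o+d*(z-o[2])/d[2]
def proj(im,P):
    return cv2.projectPoints(np.array(P,float).reshape(-1,3),np.array(im["rvec"],float),np.array(im["tvec"],float),np.array(im["mtx"],float),None)[0].reshape(-1,2)
E
python3 - <<'E'
from h import *
for n in("top","side"):
    im=get_image(n);cv2.imwrite(f"pics/{n}0.png",im["pixels"])
    o,_=ray(im,(0,0));print(n,o)
    for l in("lid_top","nut1_grip","nut2_grip","nut3_grip","nut4_grip","mould"):
        for c in cut_out(n,l)[:5]:
            ys,xs=np.nonzero(c["pixels"]);print(l,round(c["score"],2),c["box"],len(xs),at_z(im,(xs.mean(),ys.mean()),.12 if 'nut' in l else .078).round(4))
print(state(),tip_reach)
E
```

```text
pics
top [0.26332407 0.01942191 1.46671871]
lid_top 0.87 [235.4, 150.6, 288.9, 204.3] 1871 [0.5443 0.0039 0.078 ]
nut4_grip 0.62 [247.9, 187.0, 255.1, 199.8] 59 [0.4661 0.0425 0.12  ]
mould 0.78 [200.6, 140.2, 319.7, 220.2] 3499 [0.5234 0.003  0.078 ]
side [ 0.02697709 -0.9688431   0.89573748]
lid_top 0.65 [238.0, 185.3, 323.3, 230.5] 1969 [ 0.5471 -0.0151  0.078 ]
lid_top 0.25 [271.7, 170.9, 291.4, 189.5] 177 [0.6233 0.1071 0.078 ]
nut1_grip 0.47 [277.9, 168.7, 293.1, 186.4] 170 [0.5926 0.0523 0.12  ]
nut3_grip 0.53 [266.1, 206.9, 282.3, 222.6] 199 [ 0.4926 -0.0975  0.12  ]
nut3_grip 0.26 [266.9, 208.2, 285.8, 224.0] 220 [ 0.4909 -0.097   0.12  ]
nut4_grip 0.64 [240.6, 185.0, 324.0, 229.8] 1963 [ 0.521  -0.0648  0.12  ]
nut4_grip 0.62 [242.8, 184.4, 256.8, 206.3] 167 [0.4604 0.0144 0.12  ]
mould 0.92 [211.1, 175.8, 356.7, 275.8] 4454 [ 0.5028 -0.1432  0.078 ]
{'clock': 0.7, 'joint_positions': array([ 1.16100350e+00,  4.23054757e-01,  1.62993236e+00, -2.53318265e-05,
        1.08859730e+00, -1.89770994e-02]), 'qvel': array([-0.00174704, -0.00042427, -0.00188003,  0.00065393, -0.0024218 ,
       -0.00145848]), 'tau': array([-1.55062840e-03, -5.57195663e+01, -2.82094109e+01, -8.71150269e-05,
        8.11819900e-04,  2.29408437e-05]), 'tcp_pos': array([0.23804584, 0.57785837, 0.24233459]), 'orientation': array([1.94160891e-01, 9.80969698e-01, 1.63755164e-06, 1.18411948e-05]), 'wrist_force': array([0.39777242, 1.40882389, 0.84360595]), 'ft_torque': array([ 0.03790504, -0.01704327, -0.01288176]), 'finger_force': 0.0, 'opening': 0.08539475784490008} 0.011
```

```bash
python3 - <<'E'
import cv2,numpy as np
a=cv2.imread("pics/top0.png")[125:235,180:340];b=cv2.imread("pics/side0.png")[150:290,200:370]
a=cv2.resize(a,(800,550),interpolation=cv2.INTER_CUBIC)
cv2.imwrite("pics/tc.png",a)
cv2.imwrite("pics/sc.png",cv2.resize(b,(680,560),interpolation=cv2.INTER_CUBIC))
E
```

```text
(no output)
```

View pics/tc.png

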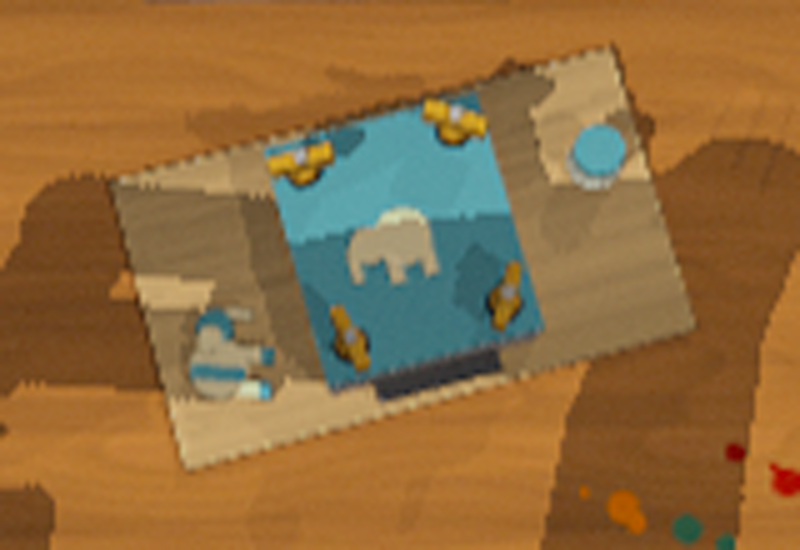

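View pics/sc.png

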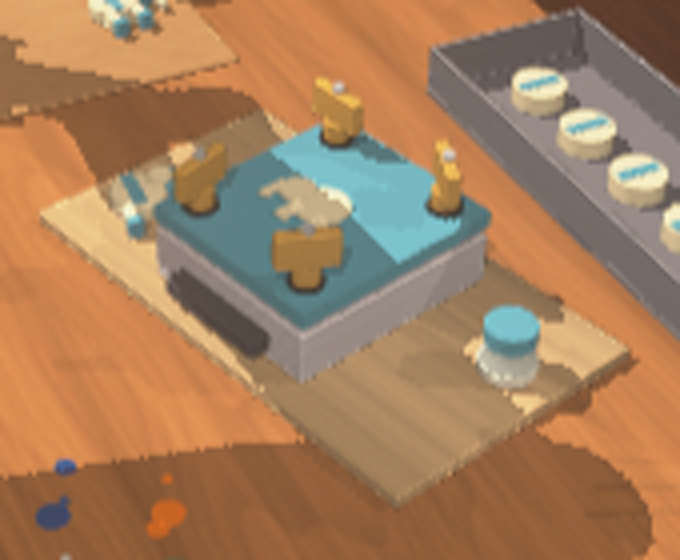

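The top picture shows the mould tilted about 15°. The stud tips, in crop pixels, are at nut 1 (302,158), nut 2 (455,115), nut 3 (508,290) and nut 4 (348,337), and all four bars are clearly visible. In the side picture the nuts stand upright on the lid, and the pot and the elephant sit below lid height.

```bash
cat > m.py <<'E'
from h import *
from scipy.optimize import least_squares
im=get_image("top");f=lambda p:((p[0]-2)/5+180,(p[1]-2)/5+125)
obs=[]
for c,l in zip([(112,182),(615,47),(693,325),(190,468)],[(.12,.21),(.12,-.21),(-.12,-.21),(-.12,.21)]): obs.append((f(c),(*l,.012)))
for c,l in zip([(267,150),(480,92),(543,330),(330,390)],[(.095,.085),(.095,-.085),(-.095,-.085),(-.095,.085)]): obs.append((f(c),(*l,.078)))
for c,l in zip([(302,155),(457,113),(511,287),(346,337)],[(.07,.06),(.07,-.06),(-.07,-.06),(-.07,.06)]): obs.append((f(c),(*l,.13)))
def W(p,l): c,s=np.cos(p[2]),np.sin(p[2]); return [p[0]+c*l[0]-s*l[1],p[1]+s*l[0]+c*l[1],l[2]]
r=lambda p:(proj(im,[W(p,l) for _,l in obs])-np.array([o for o,_ in obs])).ravel()
s=least_squares(r,[.54,0,.27],loss="soft_l1");print(s.x);print(s.fun.reshape(-1,2).round(1).tolist())
bars=[((270,170),(333,148)),((425,105),(487,130)),((517,262),(495,325)),((335,310),(363,365))]
for i,l in enumerate([(.07,.06),(.07,-.06),(-.07,-.06),(-.07,.06)]):
    a,b=[at_z(im,f(q),.125) for q in bars[i]];d=b-a;yaw=np.arctan2(d[1],d[0])%np.pi
    P=W(s.x,(*l,.113));print(i+1,np.round(P,4),"yaw",round(yaw,3),"j6",round(np.arctan2(P[1],P[0])+np.pi/2-yaw,3))
E
python3 m.py
```

```text
[0.55294785 0.00087296 0.25951683]
[[-0.2, -0.1], [-0.3, -0.0], [1.3, 0.7], [-0.8, 0.4], [-0.5, -0.1], [-0.5, 0.1], [0.7, -0.6], [-0.1, -0.7], [-0.1, -0.1], [0.2, -0.0], [-0.2, 1.0], [1.1, -0.3]]
1 [0.6052 0.0768 0.113 ] yaw 1.906 j6 -0.209
2 [ 0.636  -0.0392  0.113 ] yaw 1.167 j6 0.343
3 [ 0.5007 -0.0751  0.113 ] yaw 2.791 j6 -1.369
4 [0.4699 0.0409 0.113 ] yaw 0.458 j6 1.2
```

>>> play_rows([
  {"tx": -31, "ty": -31.5},
  {"tx": -31, "ty": -31.5},
  {"tx": -31, "ty": -31.5},
  {"tx": -31, "ty": -31.5},
  {"tx": -31, "ty": -31.5},
  {"tx": -31, "ty": -31.5},
  {"tx": -31, "ty": -31.5},
  {"tx": -31, "ty": -31.5},
])

```text
validation failed for argument at $.se...
```

>>> play_rows([
  {"tx": -31, "ty": -31.5},
  {"tx": -31, "ty": -31.5},
  {"tx": -31, "ty": -31.5},
  {"tx": -31, "ty": -31.5},
  {"tx": -31, "ty": -31.5, "tz": 10},
  {"tx": -31, "ty": -31.5, "tz": 15},
  {"tx": -31, "ty": -31.5, "tz": 15},
  {"tx": -27, "ty": -31.5, "tz": 10, "yaw": -0.04},
])

```text
validation failed for argument at $.se...
```

```bash
cat >> h.py <<'E'
def wproj(im,s,P):
    H=np.array(im["hand_eye"]);Rt=R.from_quat(s["orientation"]).as_matrix()
    p=(np.array(P,float).reshape(-1,3)-s["tcp_pos"])@Rt; p=(p-H[:3,3])@H[:3,:3]
    th=np.arctan2(np.hypot(p[:,0],p[:,1]),p[:,2]);ph=np.arctan2(p[:,1],p[:,0]);K=np.array(im["mtx"])
    return np.c_[K[0,2]+K[0,0]*th*np.cos(ph),K[1,2]+K[1,1]*th*np.sin(ph)]
NP=np.array([[.6052,.0768],[.636,-.0392],[.5007,-.0751],[.4699,.0409]]);NY=[1.906,1.167,2.791,.458]
def look(name):
    s=state();im=get_image("wrist");g=im["pixels"].copy();print(s["clock"],s["tcp_pos"].round(4),s["joint_positions"].round(3))
    for i in range(4):
        d=np.array([np.cos(NY[i]),np.sin(NY[i])])*.025
        q=wproj(im,s,[(*(NP[i]-d),.125),(*(NP[i]+d),.125)]);print(i+1,q.round().tolist())
        cv2.line(g,*[tuple(int(v) for v in x) for x in q],(0,0,255),1)
    cv2.imwrite(f"pics/{name}.png",cv2.resize(g,(800,600)))
E
python3 -c "
from h import *
look('w1')"
```

```text
0.75 [0.2381 0.5779 0.2424] [ 1.161  0.423  1.63   0.     1.089 -0.019]
1 [[102.0, 436.0], [111.0, 434.0]]
2 [[74.0, 436.0], [91.0, 441.0]]
3 [[40.0, 411.0], [30.0, 398.0]]
4 [[43.0, 390.0], [63.0, 405.0]]
```

View pics/w1.png

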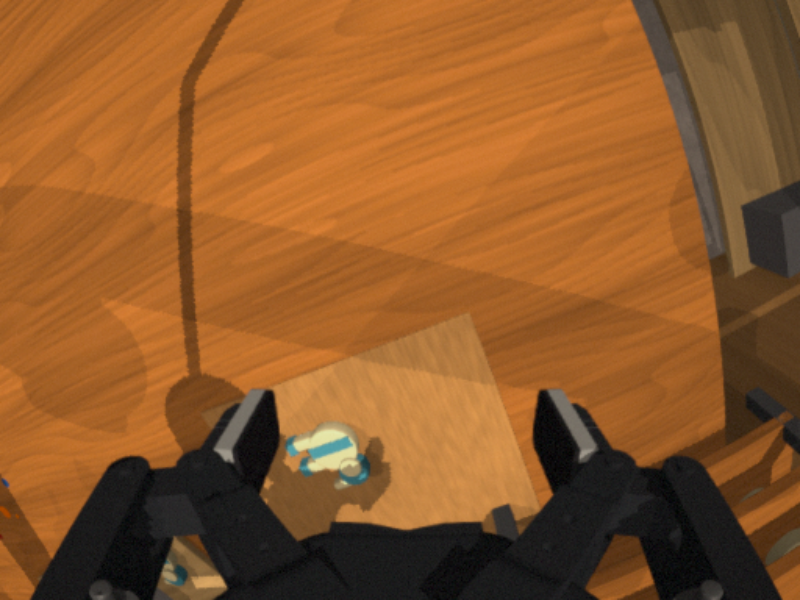

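The moves were refused, so this picture is still from the start pose: the cardboard elephant is at (330,455) and the mould is out of view. I'll retry with every key given in each row.

>>> play_rows([
  {"tx": -31, "ty": -31.5, "tz": 0, "yaw": 0},
  {"tx": -31, "ty": -31.5, "tz": 0, "yaw": 0},
  {"tx": -31, "ty": -31.5, "tz": 0, "yaw": 0},
  {"tx": -31, "ty": -31.5, "tz": 0, "yaw": 0},
  {"tx": -31, "ty": -31.5, "tz": 0, "yaw": 0},
  {"tx": -31, "ty": -31.5, "tz": 0, "yaw": 0},
  {"tx": -31, "ty": -31.5, "tz": 0, "yaw": 0},
  {"tx": -31, "ty": -31.5, "tz": 0, "yaw": 0},
])

```text
clock: 1.6
tcp_pos: [0.3718, 0.2489, 0.2426]
orientation: [0.194, 0.981, 0.0, 0.0]
wrist_force: [0.7, 0.2, -0.5]
opening: 0.0853
finger_force: 0.0
```

>>> play_rows([
  {"tx": -31, "ty": -31.5, "tz": 0, "yaw": 0},
  {"tx": -31, "ty": -31.5, "tz": 0, "yaw": 0},
  {"tx": -31, "ty": -31.5, "tz": 0, "yaw": 0},
  {"tx": -31, "ty": -31.5, "tz": 10, "yaw": 0},
  {"tx": -31, "ty": -31.5, "tz": 10, "yaw": 0},
  {"tx": -31, "ty": -31.5, "tz": 10, "yaw": 0},
  {"tx": -31, "ty": -31.5, "tz": 10, "yaw": -0.04},
  {"tx": -27, "ty": -31.5, "tz": 10, "yaw": 0},
])

```text
clock: 2.4
tcp_pos: [0.5033, -0.077, 0.1922]
orientation: [0.174, 0.985, 0.0, 0.0]
wrist_force: [-0.1, 0.4, -0.1]
opening: 0.0854
finger_force: 0.0
```

```bash
python3 -c "
from h import *
look('w2')"
```

```text
2.4 [ 0.5033 -0.077   0.1922] [-0.175  0.324  1.924  0.     0.893 -1.396]
1 [[436.0, 273.0], [476.0, 239.0]]
2 [[322.0, 328.0], [373.0, 326.0]]
3 [[261.0, 243.0], [261.0, 178.0]]
4 [[378.0, 93.0], [419.0, 145.0]]
```

View pics/w2.png

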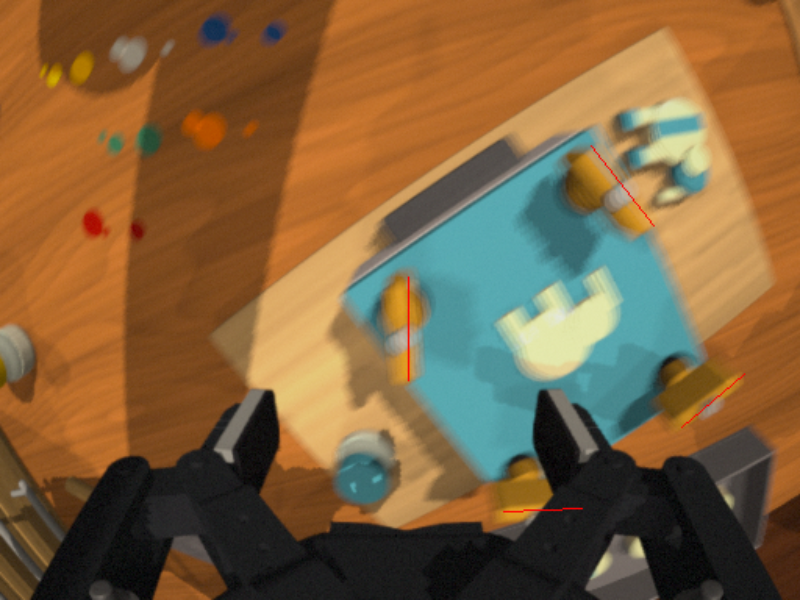

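The wrist view shows all four nuts close to the prediction. Nut 3's stud tip is at (396,342), against a predicted bar centre of (408,329). The picture is slightly blurred, so I'll take a settled one.

```bash
python3 - <<'E'
from h import *
s=state();im=get_image("wrist");g=im["pixels"][85:285,220:490]
print(s["clock"],s["tcp_pos"].round(4),s["qvel"].round(3)); np.save("w3.npy",im,allow_pickle=True)
np.save("s3.npy",s,allow_pickle=True)
cv2.imwrite("pics/w3.png",cv2.resize(g,(800,593),interpolation=cv2.INTER_CUBIC))
E
```

```text
2.45 [ 0.5051 -0.0813  0.1911] [ 0.079 -0.043  0.045  0.023  0.032  0.141]
```

View pics/w3.png

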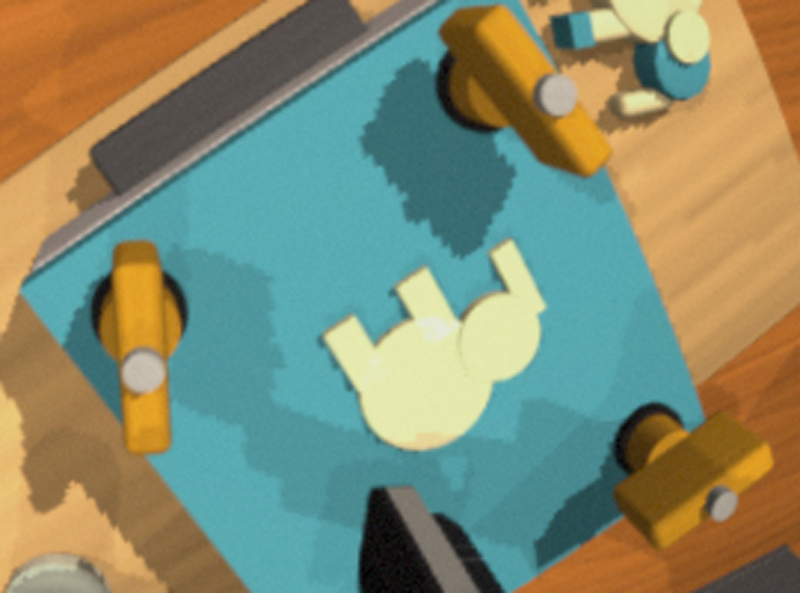

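The crisp view shows stud tips, in crop pixels, at nut 3 (143,370), nut 4 (557,94) and nut 1 (721,504). Nut 3's bar runs from (137,250) to (148,451). I'll refit using the stud tips.

```bash
cat > fit.py <<'E'
exec(open("m.py").read().split("bars=")[0])
w=np.load("w3.npy",allow_pickle=True).item();sw=np.load("s3.npy",allow_pickle=True).item()
k=800/270
g=lambda c:np.array([(c[0]+.5)/k-.5+220,(c[1]+.5)/k-.5+85])
tips={2:(143,370),3:(557,94),0:(721,504)}
L=[(.07,.06),(.07,-.06),(-.07,-.06),(-.07,.06)]
lidc=[((22,290),(-.095,-.085,.078))]
def r2(p):
    a=[(wproj(w,sw,[W(p,(*L[i],p[3]))])[0]-g(c)) for i,c in tips.items()]
    a+=[(wproj(w,sw,[W(p,l)])[0]-g(c))*.7 for c,l in lidc]
    q=r(p).reshape(-1,2)*.7
    q[8:]=0
    return np.concatenate([np.ravel(a),q.ravel()])
s=least_squares(r2,[*s.x,.13],loss="soft_l1");print(s.x,s.fun[:8].round(1))
for i in range(4):print(i+1,np.round(W(s.x,(*L[i],.113)),4))
# nut3 bar yaw: bar top centreline near end
P=np.array(W(s.x,(*L[2],.125)))
f3=lambda y:np.ravel(wproj(w,sw,[P+.025*np.array([np.cos(y),np.sin(y),0])])[0]-g((148,451)))
f3b=lambda y:np.ravel(wproj(w,sw,[P-.025*np.array([np.cos(y),np.sin(y),0])])[0])
for y0 in (2.79,2.79-np.pi):
  q=least_squares(lambda y:f3(y[0]),[y0]);print(q.x,q.fun,(f3b(q.x[0])+.5-[220,85])*k)
for i,(a,b) in {3:((480,22),(592,163)),0:((640,515),(748,440))}.items(): # top-face end midpoints (rough)
    def ip(uv):
        e=lambda xy:wproj(w,sw,[(*xy,.125)])[0]-g(uv); return least_squares(e,W(s.x,(*L[i],0))[:2]).x
    A,B=ip(a),ip(b);d=B-A;print(i+1,"yaw",np.arctan2(d[1],d[0])%np.pi,np.hypot(*d),(A+B)/2)
E
python3 fit.py
```

```text
[0.55294785 0.00087296 0.25951683]
[[-0.2, -0.1], [-0.3, -0.0], [1.3, 0.7], [-0.8, 0.4], [-0.5, -0.1], [-0.5, 0.1], [0.7, -0.6], [-0.1, -0.7], [-0.1, -0.1], [0.2, -0.0], [-0.2, 1.0], [1.1, -0.3]]
[0.55382897 0.00169838 0.25777103 0.12694302] [ 0.1 -0.1 -0.1  0.2  0.3 -0.  -0.9 -0.1]
1 [0.6062 0.0776 0.113 ]
2 [ 0.6368 -0.0385  0.113 ]
3 [ 0.5014 -0.0742  0.113 ]
4 [0.4708 0.0419 0.113 ]
[-0.2873436] [0.1954324  3.20270327] [137.40156139 265.45772487]
[-0.28734397] [0.19541976 3.20270404] [137.40160193 265.45772236]
4 yaw 0.45886961553536887 0.04588081795572883 [0.46983202 0.03813721]
1 yaw 1.771187003887621 0.04272427143919378 [0.59336058 0.06897886]
```

>>> play_rows([
  {"tx": 0, "ty": 0, "tz": 0, "yaw": -0.06},
  {"tx": 0, "ty": 0, "tz": 10, "yaw": 0},
  {"tx": 0, "ty": 0, "tz": 10, "yaw": 0},
  {"tx": 0, "ty": 0, "tz": 10, "yaw": 0},
  {"tx": 0, "ty": 0, "tz": 10, "yaw": 0},
  {"tx": 0, "ty": 0, "tz": 0, "yaw": 0},
  {"tx": 0, "ty": 0, "tz": 0, "yaw": 0},
  {"tx": 0, "ty": 0, "tz": 0, "yaw": 0},
])

```text
clock: 3.35
tcp_pos: [0.5028, -0.075, 0.1525]
orientation: [0.145, 0.989, -0.0, 0.0]
wrist_force: [0.9, -0.2, 0.1]
opening: 0.0851
finger_force: 0.0
```

```bash
cat >> h.py <<'E'
NP=np.array([[.6062,.0776],[.6368,-.0385],[.5014,-.0742],[.4708,.0419]])
def st(i=None,yaw=None,z=.107):
    s=state();M=R.from_quat(s["orientation"]).as_matrix();y=np.arctan2(M[1,0],M[0,0])
    print("t",round(s["clock"],2),"tcp",s["tcp_pos"].round(4),"yaw",round(y,4),"j6",round(s["joint_positions"][5],3),"F",np.round(s["wrist_force"],1),"M",np.round(s["ft_torque"],3),"op",round(s["opening"],4))
    if i:
        d=np.array([*NP[i-1],z])-s["tcp_pos"];e=0 if yaw is None else (yaw-y+np.pi/2)%np.pi-np.pi/2
        print("tool shift mm",(M.T@d*1000).round(1),"yaw(+cw)",round(-e,3))
E
python3 -c "
from h import *
st(3,2.854)"
```

```text
t 3.35 tcp [ 0.5028 -0.075   0.1525] yaw 2.8507 j6 -1.451 F [ 0.9 -0.2  0.1] M [0.02  0.008 0.013] op 0.0851
tool shift mm [ 1.6  0.4 45.5] yaw(+cw) -0.003
```

>>> play_rows([
  {"tx": 1.5, "ty": 0.4, "tz": 5, "yaw": 0},
  {"tx": 0, "ty": 0, "tz": 10, "yaw": 0},
  {"tx": 0, "ty": 0, "tz": 10, "yaw": 0},
  {"tx": 0, "ty": 0, "tz": 10, "yaw": 0},
  {"tx": 0, "ty": 0, "tz": 8, "yaw": 0},
  {"tx": 0, "ty": 0, "tz": 2, "yaw": 0},
  {"tx": 0, "ty": 0, "tz": 0, "yaw": 0},
  {"tx": 0, "ty": 0, "tz": 0, "yaw": 0},
])

```text
clock: 4.15
tcp_pos: [0.5014, -0.0742, 0.1074]
orientation: [0.145, 0.989, -0.0, 0.0]
wrist_force: [-0.7, 0.7, -0.3]
opening: 0.0857
finger_force: 0.0
```

>>> play_rows([
  {"tx": 0, "ty": 0, "tz": 0, "yaw": 0},
  {"tx": 0, "ty": 0, "tz": 0, "yaw": 0},
  {"tx": 0, "ty": 0, "tz": 0, "yaw": 0},
  {"tx": 0, "ty": 0, "tz": 0, "yaw": 0},
  {"tx": 0, "ty": 0, "tz": 0, "yaw": 0},
  {"tx": 0, "ty": 0, "tz": 0, "yaw": 0},
  {"tx": 0, "ty": 0, "tz": 0, "yaw": 0},
  {"tx": 0, "ty": 0, "tz": 0, "yaw": 0},
], grip=0)

```text
clock: 4.95
tcp_pos: [0.5016, -0.0742, 0.108]
orientation: [0.145, 0.989, -0.0, 0.0]
wrist_force: [-1.5, 0.1, 5.7]
opening: 0.0112
finger_force: 66.6
```

```bash
python3 -c "
from h import *
st(3)"
```

```text
t 4.95 tcp [ 0.5016 -0.0742  0.108 ] yaw 2.8509 j6 -1.45 F [-1.5  0.1  5.7] M [0.051 0.174 0.026] op 0.0112
tool shift mm [ 0.2 -0.   1. ] yaw(+cw) 0
```

>>> play_rows([
  {"tx": 0, "ty": 0, "tz": 0.1, "yaw": 0.05},
  {"tx": 0, "ty": 0, "tz": 0.27, "yaw": 0.14},
  {"tx": 0, "ty": 0, "tz": 0.27, "yaw": 0.14},
  {"tx": 0, "ty": 0, "tz": 0.27, "yaw": 0.14},
  {"tx": 0, "ty": 0, "tz": 0.27, "yaw": 0.14},
  {"tx": 0, "ty": 0, "tz": 0.27, "yaw": 0.14},
  {"tx": 0, "ty": 0, "tz": 0.27, "yaw": 0.14},
  {"tx": 0, "ty": 0, "tz": 0.27, "yaw": 0.14},
])

```text
clock: 5.75
tcp_pos: [0.5018, -0.0741, 0.1061]
orientation: [0.616, 0.788, 0.0, 0.001]
wrist_force: [-0.8, 1.6, 7.3]
opening: 0.0111
finger_force: 66.8
```

```bash
python3 -c "
from h import *
st(3)"
```

```text
t 5.75 tcp [ 0.5018 -0.0741  0.1061] yaw 1.8151 j6 -0.415 F [-0.8  1.6  7.3] M [0.333 0.181 0.058] op 0.0111
tool shift mm [-0.  -0.4 -0.9] yaw(+cw) 0
```

>>> play_rows([
  {"tx": 0, "ty": 0, "tz": 0.27, "yaw": 0.14},
  {"tx": 0, "ty": 0, "tz": 0.27, "yaw": 0.14},
  {"tx": 0, "ty": 0, "tz": 0.27, "yaw": 0.14},
  {"tx": 0, "ty": 0, "tz": 0.27, "yaw": 0.14},
  {"tx": 0, "ty": 0, "tz": 0.27, "yaw": 0.14},
  {"tx": 0, "ty": 0, "tz": 0.27, "yaw": 0.14},
  {"tx": 0, "ty": 0, "tz": 0.27, "yaw": 0.14},
  {"tx": 0, "ty": 0, "tz": 0.27, "yaw": 0.12},
])

```text
clock: 6.55
tcp_pos: [0.5022, -0.0742, 0.1041]
orientation: [0.937, 0.35, 0.001, 0.0]
wrist_force: [0.7, 1.5, 8.4]
opening: 0.0108
finger_force: 66.9
```

>>> play_rows([
  {"tx": 0, "ty": 0, "tz": 0.1, "yaw": 0.05},
  {"tx": 0, "ty": 0, "tz": 0.1, "yaw": 0.05},
  {"tx": 0, "ty": 0, "tz": 0, "yaw": 0},
  {"tx": 0, "ty": 0, "tz": 0, "yaw": 0},
  {"tx": 0, "ty": 0, "tz": 0, "yaw": 0},
  {"tx": 0, "ty": 0, "tz": 0, "yaw": 0},
  {"tx": 0, "ty": 0, "tz": 0, "yaw": 0},
  {"tx": 0, "ty": 0, "tz": 0, "yaw": 0},
])

```text
clock: 7.35
tcp_pos: [0.5022, -0.0742, 0.1039]
orientation: [0.952, 0.305, 0.001, 0.0]
wrist_force: [0.5, 1.4, 8.1]
opening: 0.0107
finger_force: 66.8
```

```bash
python3 -c "
from h import *
st(3)"
```

```text
t 7.35 tcp [ 0.5022 -0.0742  0.1039] yaw 0.6209 j6 0.779 F [0.5 1.4 8.1] M [0.262 0.031 0.052] op 0.0107
tool shift mm [-0.6 -0.5 -3.1] yaw(+cw) 0
```

>>> play_rows([
  {"tx": 0, "ty": 0, "tz": 0.12, "yaw": 0.06},
  {"tx": 0, "ty": 0, "tz": 0.12, "yaw": 0.06},
  {"tx": 0, "ty": 0, "tz": 0, "yaw": 0},
  {"tx": 0, "ty": 0, "tz": 0, "yaw": 0},
  {"tx": 0, "ty": 0, "tz": 0, "yaw": 0},
  {"tx": 0, "ty": 0, "tz": 0, "yaw": 0},
  {"tx": 0, "ty": 0, "tz": 0, "yaw": 0},
  {"tx": 0, "ty": 0, "tz": 0, "yaw": 0},
])

```text
clock: 8.15
tcp_pos: [0.5022, -0.0743, 0.1036]
orientation: [0.969, 0.248, 0.001, 0.0]
wrist_force: [-0.5, 0.4, 7.2]
opening: 0.011
finger_force: 66.8
```

```bash
python3 -c "
from h import *
st(3)"
```

```text
t 8.15 tcp [ 0.5022 -0.0743  0.1036] yaw 0.5007 j6 0.9 F [-0.5  0.4  7.2] M [0.124 0.049 0.031] op 0.011
tool shift mm [-0.7 -0.4 -3.4] yaw(+cw) 0
```

>>> play_rows([
  {"tx": 0, "ty": 0, "tz": 0.12, "yaw": 0.06},
  {"tx": 0, "ty": 0, "tz": 0.12, "yaw": 0.06},
  {"tx": 0, "ty": 0, "tz": 0, "yaw": 0},
  {"tx": 0, "ty": 0, "tz": 0, "yaw": 0},
  {"tx": 0, "ty": 0, "tz": 0, "yaw": 0},
  {"tx": 0, "ty": 0, "tz": 0, "yaw": 0},
  {"tx": 0, "ty": 0, "tz": 0, "yaw": 0},
  {"tx": 0, "ty": 0, "tz": 0, "yaw": 0},
])

```text
clock: 8.95
tcp_pos: [0.5022, -0.0743, 0.1034]
orientation: [0.982, 0.189, 0.001, 0.0]
wrist_force: [0.3, 0.7, 8.6]
opening: 0.0111
finger_force: 66.9
```

```bash
python3 -c "
from h import *
st(3)"
```

```text
t 8.95 tcp [ 0.5022 -0.0743  0.1034] yaw 0.381 j6 1.019 F [0.3 0.7 8.6] M [0.172 0.08  0.057] op 0.0111
tool shift mm [-0.7 -0.4 -3.6] yaw(+cw) 0
```

>>> play_rows([
  {"tx": 0, "ty": 0, "tz": 0.12, "yaw": 0.06},
  {"tx": 0, "ty": 0, "tz": 0.12, "yaw": 0.06},
  {"tx": 0, "ty": 0, "tz": 0, "yaw": 0},
  {"tx": 0, "ty": 0, "tz": 0, "yaw": 0},
  {"tx": 0, "ty": 0, "tz": 0, "yaw": 0},
  {"tx": 0, "ty": 0, "tz": 0, "yaw": 0},
  {"tx": 0, "ty": 0, "tz": 0, "yaw": 0},
  {"tx": 0, "ty": 0, "tz": 0, "yaw": 0},
])

```text
clock: 9.75
tcp_pos: [0.5023, -0.0743, 0.1034]
orientation: [0.991, 0.131, 0.001, 0.0]
wrist_force: [-0.9, -0.1, 10.3]
opening: 0.0112
finger_force: 67.9
```

```bash
python3 -c "
from h import *
st(3)"
```

```text
t 9.75 tcp [ 0.5023 -0.0743  0.1034] yaw 0.2619 j6 1.139 F [-0.9 -0.1 10.3] M [0.226 0.173 0.377] op 0.0112
tool shift mm [-0.8 -0.3 -3.6] yaw(+cw) 0
```

>>> play_rows([
  {"tx": 0, "ty": 0, "tz": 0, "yaw": 0.03},
  {"tx": 0, "ty": 0, "tz": 0, "yaw": 0},
  {"tx": 0, "ty": 0, "tz": 0, "yaw": 0},
  {"tx": 0, "ty": 0, "tz": 0, "yaw": 0},
  {"tx": 0, "ty": 0, "tz": 0, "yaw": 0},
  {"tx": 0, "ty": 0, "tz": 0, "yaw": 0},
  {"tx": 0, "ty": 0, "tz": 0, "yaw": 0},
  {"tx": 0, "ty": 0, "tz": 0, "yaw": 0},
])

```text
clock: 10.55
tcp_pos: [0.5022, -0.0743, 0.1034]
orientation: [0.993, 0.116, 0.001, 0.0]
wrist_force: [-0.6, 0.0, 9.6]
opening: 0.0108
finger_force: 68.2
```

```bash
python3 -c "
from h import *
st(3)"
```

```text
t 10.55 tcp [ 0.5022 -0.0743  0.1034] yaw 0.2322 j6 1.169 F [-0.6  0.   9.6] M [0.208 0.135 0.525] op 0.0108
tool shift mm [-0.8 -0.3 -3.6] yaw(+cw) 0
```

>>> play_rows([
  {"tx": 0, "ty": 0, "tz": 0, "yaw": 0},
  {"tx": 0, "ty": 0, "tz": 0, "yaw": 0},
  {"tx": 0, "ty": 0, "tz": 0, "yaw": 0},
  {"tx": 0, "ty": 0, "tz": 0, "yaw": 0},
  {"tx": 0, "ty": 0, "tz": 0, "yaw": 0},
  {"tx": 0, "ty": 0, "tz": 0, "yaw": 0},
  {"tx": 0, "ty": 0, "tz": 0, "yaw": 0},
  {"tx": 0, "ty": 0, "tz": 0, "yaw": 0},
], grip=1)

```text
clock: 11.35
tcp_pos: [0.5012, -0.0742, 0.1022]
orientation: [0.993, 0.115, -0.0, -0.0]
wrist_force: [0.2, 0.2, -0.6]
opening: 0.0853
finger_force: 0.0
```

>>> play_rows([
  {"tx": 0, "ty": 0, "tz": -20, "yaw": 0},
  {"tx": 0, "ty": 0, "tz": -25, "yaw": 0},
  {"tx": 0, "ty": 0, "tz": -25, "yaw": 0},
  {"tx": 27, "ty": -25, "tz": 0, "yaw": 0},
  {"tx": 27, "ty": -25, "tz": 0, "yaw": 0},
  {"tx": 27, "ty": -25, "tz": 0, "yaw": 0},
  {"tx": 27, "ty": -25, "tz": 0, "yaw": 0},
  {"tx": 27, "ty": -25, "tz": 0, "yaw": 0},
])

```text
clock: 12.15
tcp_pos: [0.6046, 0.0797, 0.1723]
orientation: [0.993, 0.115, -0.0, 0.0]
wrist_force: [0.1, -0.6, 0.9]
opening: 0.0853
finger_force: 0.0
```

>>> play_rows([
  {"tx": 0, "ty": 0, "tz": 0, "yaw": -0.15},
  {"tx": 0, "ty": 0, "tz": 0, "yaw": -0.15},
  {"tx": 0, "ty": 0, "tz": 0, "yaw": -0.15},
  {"tx": 0, "ty": 0, "tz": 0, "yaw": -0.15},
  {"tx": 0, "ty": 0, "tz": 0, "yaw": -0.15},
  {"tx": 0, "ty": 0, "tz": 0, "yaw": -0.15},
  {"tx": 0, "ty": 0, "tz": 0, "yaw": -0.15},
  {"tx": 0, "ty": 0, "tz": 0, "yaw": -0.15},
])

```text
clock: 12.95
tcp_pos: [0.6039, 0.0784, 0.1721]
orientation: [0.753, 0.658, -0.0, -0.0]
wrist_force: [0.5, -0.1, 0.5]
opening: 0.0853
finger_force: 0.0
```

>>> play_rows([
  {"tx": 0, "ty": 0, "tz": 0, "yaw": -0.15},
  {"tx": 0, "ty": 0, "tz": 0, "yaw": -0.15},
  {"tx": 0, "ty": 0, "tz": 0, "yaw": -0.1},
  {"tx": 0, "ty": 0, "tz": 0, "yaw": 0},
  {"tx": 0, "ty": 0, "tz": 0, "yaw": 0},
  {"tx": 0, "ty": 0, "tz": 0, "yaw": 0},
  {"tx": 0, "ty": 0, "tz": 0, "yaw": 0},
  {"tx": 0, "ty": 0, "tz": 0, "yaw": 0},
])

```text
clock: 13.75
tcp_pos: [0.604, 0.0784, 0.1723]
orientation: [0.61, 0.793, 0.0, -0.0]
wrist_force: [-0.2, 0.4, -0.7]
opening: 0.0853
finger_force: 0.0
```

```bash
python3 -c "
from h import *
NY=[1.86,1.167,.25,.458]
import h; h.NY=NY
look('w4'); st(1,1.86)"
```

```text
13.75 [0.604  0.0784 0.1723] [ 0.109  0.485  1.715  0.     0.941 -0.15 ]
1 [[264.0, 261.0], [262.0, 192.0]]
2 [[245.0, 367.0], [281.0, 338.0]]
3 [[90.0, 337.0], [135.0, 345.0]]
4 [[54.0, 229.0], [102.0, 219.0]]
t 13.8 tcp [0.604  0.0784 0.1722] yaw 1.8302 j6 -0.15 F [ 0.4  0.7 -0.2] M [-0.038  0.018 -0.062] op 0.0857
tool shift mm [-1.3  1.9 65.2] yaw(+cw) -0.03
```

View pics/w4.png

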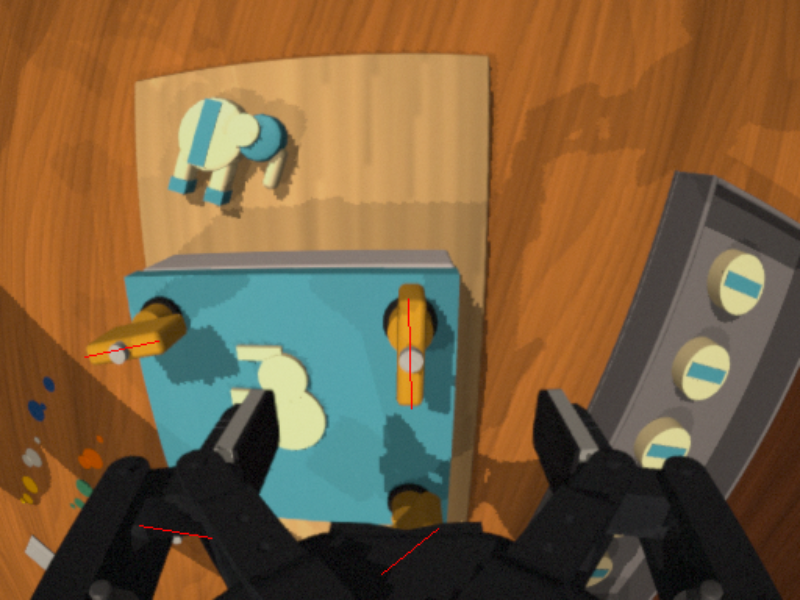

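The nut 1 prediction sits on the bar, with its stud at (411,360), and the bar lies along tool x. I'm descending on it.

>>> play_rows([
  {"tx": -1.3, "ty": 1.9, "tz": 10, "yaw": 0},
  {"tx": 0, "ty": 0, "tz": 12, "yaw": 0},
  {"tx": 0, "ty": 0, "tz": 12, "yaw": 0},
  {"tx": 0, "ty": 0, "tz": 12, "yaw": 0},
  {"tx": 0, "ty": 0, "tz": 12, "yaw": 0},
  {"tx": 0, "ty": 0, "tz": 7, "yaw": 0},
  {"tx": 0, "ty": 0, "tz": 0, "yaw": 0},
  {"tx": 0, "ty": 0, "tz": 0, "yaw": 0},
])

```text
clock: 14.6
tcp_pos: [0.6063, 0.0777, 0.1072]
orientation: [0.609, 0.793, -0.0, -0.0]
wrist_force: [0.6, -0.6, 0.5]
opening: 0.0853
finger_force: 0.0
```

>>> play_rows([
  {"tx": 0, "ty": 0, "tz": 0, "yaw": 0},
  {"tx": 0, "ty": 0, "tz": 0, "yaw": 0},
  {"tx": 0, "ty": 0, "tz": 0, "yaw": 0},
  {"tx": 0, "ty": 0, "tz": 0, "yaw": 0},
  {"tx": 0, "ty": 0, "tz": 0, "yaw": 0},
  {"tx": 0, "ty": 0, "tz": 0, "yaw": 0},
  {"tx": 0, "ty": 0, "tz": 0, "yaw": 0},
  {"tx": 0, "ty": 0, "tz": 0, "yaw": 0},
], grip=0)

```text
clock: 15.4
tcp_pos: [0.6065, 0.0776, 0.1082]
orientation: [0.61, 0.793, 0.0, 0.0]
wrist_force: [-1.9, -0.3, 6.7]
opening: 0.0107
finger_force: 63.6
```

```bash
python3 -c "
from h import *
st(1)"
```

```text
t 15.4 tcp [0.6065 0.0776 0.1082] yaw 1.8307 j6 -0.152 F [-1.9 -0.3  6.7] M [-0.076  0.288 -0.072] op 0.0107
tool shift mm [ 0.1 -0.3  1.2] yaw(+cw) 0
```

>>> play_rows([
  {"tx": 0, "ty": 0, "tz": 0.1, "yaw": 0.05},
  {"tx": 0, "ty": 0, "tz": 0.27, "yaw": 0.14},
  {"tx": 0, "ty": 0, "tz": 0.27, "yaw": 0.14},
  {"tx": 0, "ty": 0, "tz": 0.27, "yaw": 0.14},
  {"tx": 0, "ty": 0, "tz": 0.27, "yaw": 0.14},
  {"tx": 0, "ty": 0, "tz": 0.27, "yaw": 0.14},
  {"tx": 0, "ty": 0, "tz": 0.27, "yaw": 0.14},
  {"tx": 0, "ty": 0, "tz": 0.27, "yaw": 0.14},
])

```text
clock: 16.2
tcp_pos: [0.6064, 0.0776, 0.1063]
orientation: [0.922, 0.387, 0.0, 0.0]
wrist_force: [-3.1, -0.3, 7.7]
opening: 0.011
finger_force: 63.6
```

>>> play_rows([
  {"tx": 0, "ty": 0, "tz": 0.27, "yaw": 0.14},
  {"tx": 0, "ty": 0, "tz": 0.27, "yaw": 0.14},
  {"tx": 0, "ty": 0, "tz": 0.27, "yaw": 0.14},
  {"tx": 0, "ty": 0, "tz": 0.27, "yaw": 0.14},
  {"tx": 0, "ty": 0, "tz": 0.27, "yaw": 0.14},
  {"tx": 0, "ty": 0, "tz": 0.27, "yaw": 0.14},
  {"tx": 0, "ty": 0, "tz": 0.27, "yaw": 0.14},
  {"tx": 0, "ty": 0, "tz": 0.15, "yaw": 0.08},
])

```text
clock: 17.0
tcp_pos: [0.6064, 0.0776, 0.1043]
orientation: [0.991, -0.132, 0.0, 0.0]
wrist_force: [-2.5, -0.6, 8.3]
opening: 0.0111
finger_force: 63.8
```

```bash
python3 -c "
from h import *
st(1)"
```

```text
t 17.0 tcp [0.6064 0.0776 0.1043] yaw -0.2639 j6 1.943 F [-2.5 -0.6  8.3] M [-0.059  0.559  0.139] op 0.0111
tool shift mm [-0.2  0.1 -2.7] yaw(+cw) 0
```

>>> play_rows([
  {"tx": 0, "ty": 0, "tz": 0, "yaw": 0},
  {"tx": 0, "ty": 0, "tz": 0, "yaw": 0},
  {"tx": 0, "ty": 0, "tz": 0, "yaw": 0},
  {"tx": 0, "ty": 0, "tz": 0, "yaw": 0},
  {"tx": 0, "ty": 0, "tz": 0, "yaw": 0},
  {"tx": 0, "ty": 0, "tz": 0, "yaw": 0},
  {"tx": 0, "ty": 0, "tz": 0, "yaw": 0},
  {"tx": 0, "ty": 0, "tz": 0, "yaw": 0},
], grip=1)

```text
clock: 17.8
tcp_pos: [0.6062, 0.0776, 0.1032]
orientation: [0.992, -0.129, -0.0, 0.0]
wrist_force: [-0.3, 0.1, -0.3]
opening: 0.0855
finger_force: 0.0
```

```bash
python3 -c "
from h import *
st(1,z=.103)"
```

```text
t 17.8 tcp [0.6062 0.0776 0.1032] yaw -0.2591 j6 1.938 F [-0.3  0.1 -0.3] M [0.017 0.025 0.042] op 0.0855
tool shift mm [0.  0.  0.2] yaw(+cw) 0
```

>>> play_rows([
  {"tx": 0, "ty": 0, "tz": 0, "yaw": -0.15},
  {"tx": 0, "ty": 0, "tz": 0, "yaw": -0.15},
  {"tx": 0, "ty": 0, "tz": 0, "yaw": -0.15},
  {"tx": 0, "ty": 0, "tz": 0, "yaw": -0.15},
  {"tx": 0, "ty": 0, "tz": 0, "yaw": -0.15},
  {"tx": 0, "ty": 0, "tz": 0, "yaw": -0.15},
  {"tx": 0, "ty": 0, "tz": 0, "yaw": -0.15},
  {"tx": 0, "ty": 0, "tz": 0, "yaw": -0.15},
])

```text
clock: 18.6
tcp_pos: [0.6062, 0.0776, 0.1032]
orientation: [0.89, 0.456, -0.0, -0.0]
wrist_force: [-0.1, -0.0, 0.6]
opening: 0.0851
finger_force: 0.0
```

>>> play_rows([
  {"tx": 0, "ty": 0, "tz": 0, "yaw": -0.15},
  {"tx": 0, "ty": 0, "tz": 0, "yaw": -0.15},
  {"tx": 0, "ty": 0, "tz": 0, "yaw": -0.15},
  {"tx": 0, "ty": 0, "tz": 0, "yaw": -0.15},
  {"tx": 0, "ty": 0, "tz": 0, "yaw": -0.15},
  {"tx": 0, "ty": 0, "tz": 0, "yaw": -0.15},
  {"tx": 0, "ty": 0, "tz": 0, "yaw": -0.15},
  {"tx": 0, "ty": 0, "tz": 0, "yaw": -0.15},
])

```text
clock: 19.4
tcp_pos: [0.6062, 0.0776, 0.1032]
orientation: [0.477, 0.879, 0.0, 0.0]
wrist_force: [0.4, 0.3, 0.1]
opening: 0.0856
finger_force: 0.0
```

>>> play_rows([
  {"tx": 0, "ty": 0, "tz": 0, "yaw": -0.15},
  {"tx": 0, "ty": 0, "tz": 0, "yaw": -0.15},
  {"tx": 0, "ty": 0, "tz": 0, "yaw": -0.15},
  {"tx": 0, "ty": 0, "tz": 0, "yaw": -0.15},
  {"tx": 0, "ty": 0, "tz": 0, "yaw": -0.14},
  {"tx": 0, "ty": 0, "tz": 0, "yaw": 0},
  {"tx": 0, "ty": 0, "tz": 0, "yaw": 0},
  {"tx": 0, "ty": 0, "tz": 0, "yaw": 0},
])

```text
clock: 20.2
tcp_pos: [0.6062, 0.0776, 0.1032]
orientation: [0.131, 0.991, -0.0, -0.0]
wrist_force: [-0.6, 0.6, -0.4]
opening: 0.0855
finger_force: 0.0
```

>>> play_rows([
  {"tx": 0, "ty": 0, "tz": 0, "yaw": 0},
  {"tx": 0, "ty": 0, "tz": 0, "yaw": 0},
  {"tx": 0, "ty": 0, "tz": 0, "yaw": 0},
  {"tx": 0, "ty": 0, "tz": 0, "yaw": 0},
  {"tx": 0, "ty": 0, "tz": 0, "yaw": 0},
  {"tx": 0, "ty": 0, "tz": 0, "yaw": 0},
  {"tx": 0, "ty": 0, "tz": 0, "yaw": 0},
  {"tx": 0, "ty": 0, "tz": 0, "yaw": 0},
], grip=0)

```text
clock: 21.0
tcp_pos: [0.6067, 0.0777, 0.1043]
orientation: [0.13, 0.992, 0.0, 0.001]
wrist_force: [-1.3, 0.2, 7.2]
opening: 0.0111
finger_force: 69.9
```

```bash
python3 -c "
from h import *
st(1,z=.103)"
```

```text
t 21.0 tcp [0.6067 0.0777 0.1043] yaw 2.8807 j6 -1.202 F [-1.3  0.2  7.2] M [-0.012  0.224  0.087] op 0.0111
tool shift mm [ 0.5 -0.2  1.3] yaw(+cw) 0
```

>>> play_rows([
  {"tx": 0, "ty": 0, "tz": 0.13, "yaw": 0.07},
  {"tx": 0, "ty": 0, "tz": 0.13, "yaw": 0.07},
  {"tx": 0, "ty": 0, "tz": 0.1, "yaw": 0.06},
  {"tx": 0, "ty": 0, "tz": 0.1, "yaw": 0.06},
  {"tx": 0, "ty": 0, "tz": 0, "yaw": 0},
  {"tx": 0, "ty": 0, "tz": 0, "yaw": 0},
  {"tx": 0, "ty": 0, "tz": 0, "yaw": 0},
  {"tx": 0, "ty": 0, "tz": 0, "yaw": 0},
])

```text
clock: 21.8
tcp_pos: [0.6067, 0.0775, 0.1038]
orientation: [0.258, 0.966, 0.0, 0.001]
wrist_force: [-1.8, -0.9, 6.5]
opening: 0.011
finger_force: 70.0
```

```bash
python3 -c "
from h import *
st(1,z=.103)"
```

```text
t 21.8 tcp [0.6067 0.0775 0.1038] yaw 2.6207 j6 -0.942 F [-1.8 -0.9  6.5] M [-0.122  0.272  0.034] op 0.011
tool shift mm [ 0.4 -0.2  0.8] yaw(+cw) 0
```

>>> play_rows([
  {"tx": 0, "ty": 0, "tz": 0.12, "yaw": 0.06},
  {"tx": 0, "ty": 0, "tz": 0.12, "yaw": 0.06},
  {"tx": 0, "ty": 0, "tz": 0, "yaw": 0},
  {"tx": 0, "ty": 0, "tz": 0, "yaw": 0},
  {"tx": 0, "ty": 0, "tz": 0, "yaw": 0},
  {"tx": 0, "ty": 0, "tz": 0, "yaw": 0},
  {"tx": 0, "ty": 0, "tz": 0, "yaw": 0},
  {"tx": 0, "ty": 0, "tz": 0, "yaw": 0},
])

```text
clock: 22.6
tcp_pos: [0.6066, 0.0776, 0.1036]
orientation: [0.315, 0.949, 0.0, 0.001]
wrist_force: [-1.8, -0.9, 7.8]
opening: 0.0111
finger_force: 70.1
```

```bash
python3 -c "
from h import *
st(1,z=.103)"
```

```text
t 22.6 tcp [0.6066 0.0776 0.1036] yaw 2.5007 j6 -0.822 F [-1.8 -0.9  7.8] M [-0.109  0.24   0.001] op 0.0111
tool shift mm [ 0.4 -0.2  0.6] yaw(+cw) 0
```

>>> play_rows([
  {"tx": 0, "ty": 0, "tz": 0.12, "yaw": 0.06},
  {"tx": 0, "ty": 0, "tz": 0.12, "yaw": 0.06},
  {"tx": 0, "ty": 0, "tz": 0, "yaw": 0},
  {"tx": 0, "ty": 0, "tz": 0, "yaw": 0},
  {"tx": 0, "ty": 0, "tz": 0, "yaw": 0},
  {"tx": 0, "ty": 0, "tz": 0, "yaw": 0},
  {"tx": 0, "ty": 0, "tz": 0, "yaw": 0},
  {"tx": 0, "ty": 0, "tz": 0, "yaw": 0},
])

```text
clock: 23.4
tcp_pos: [0.6067, 0.0775, 0.1034]
orientation: [0.371, 0.929, 0.0, 0.001]
wrist_force: [-2.9, -1.0, 8.6]
opening: 0.011
finger_force: 70.4
```

```bash
python3 -c "
from h import *
st(1,z=.103)"
```

```text
t 23.4 tcp [0.6067 0.0775 0.1034] yaw 2.3812 j6 -0.702 F [-2.9 -1.   8.6] M [-0.214  0.418  0.164] op 0.011
tool shift mm [ 0.4 -0.3  0.4] yaw(+cw) 0
```

>>> play_rows([
  {"tx": 0, "ty": 0, "tz": 0, "yaw": 0.06},
  {"tx": 0, "ty": 0, "tz": 0, "yaw": 0},
  {"tx": 0, "ty": 0, "tz": 0, "yaw": 0},
  {"tx": 0, "ty": 0, "tz": 0, "yaw": 0},
  {"tx": 0, "ty": 0, "tz": 0, "yaw": 0},
  {"tx": 0, "ty": 0, "tz": 0, "yaw": 0},
  {"tx": 0, "ty": 0, "tz": 0, "yaw": 0},
  {"tx": 0, "ty": 0, "tz": 0, "yaw": 0},
])

```text
clock: 24.2
tcp_pos: [0.6066, 0.0775, 0.1034]
orientation: [0.399, 0.917, 0.0, 0.001]
wrist_force: [-1.5, -1.5, 9.0]
opening: 0.0113
finger_force: 70.7
```

```bash
python3 -c "
from h import *
st(1,z=.103)"
```

```text
t 24.2 tcp [0.6066 0.0775 0.1034] yaw 2.3216 j6 -0.643 F [-1.5 -1.5  9. ] M [-0.19   0.392  0.295] op 0.0113
tool shift mm [ 0.4 -0.2  0.4] yaw(+cw) 0
```

>>> play_rows([
  {"tx": 0, "ty": 0, "tz": 0, "yaw": 0.04},
  {"tx": 0, "ty": 0, "tz": 0, "yaw": 0},
  {"tx": 0, "ty": 0, "tz": 0, "yaw": 0},
  {"tx": 0, "ty": 0, "tz": 0, "yaw": 0},
  {"tx": 0, "ty": 0, "tz": 0, "yaw": 0},
  {"tx": 0, "ty": 0, "tz": 0, "yaw": 0},
  {"tx": 0, "ty": 0, "tz": 0, "yaw": 0},
  {"tx": 0, "ty": 0, "tz": 0, "yaw": 0},
])

```text
clock: 25.0
tcp_pos: [0.6067, 0.0775, 0.1034]
orientation: [0.417, 0.909, 0.0, 0.001]
wrist_force: [-1.8, -1.4, 8.2]
opening: 0.0113
finger_force: 70.9
```

```bash
python3 -c "
from h import *
st(1,z=.103)"
```

```text
t 25.0 tcp [0.6067 0.0775 0.1034] yaw 2.2819 j6 -0.603 F [-1.8 -1.4  8.2] M [-0.183  0.386  0.436] op 0.0113
tool shift mm [ 0.4 -0.3  0.4] yaw(+cw) 0
```

>>> play_rows([
  {"tx": 0, "ty": 0, "tz": 0, "yaw": 0},
  {"tx": 0, "ty": 0, "tz": 0, "yaw": 0},
  {"tx": 0, "ty": 0, "tz": 0, "yaw": 0},
  {"tx": 0, "ty": 0, "tz": 0, "yaw": 0},
  {"tx": 0, "ty": 0, "tz": 0, "yaw": 0},
  {"tx": 0, "ty": 0, "tz": 0, "yaw": 0},
  {"tx": 0, "ty": 0, "tz": 0, "yaw": 0},
  {"tx": 0, "ty": 0, "tz": 0, "yaw": 0},
], grip=1)

```text
clock: 25.8
tcp_pos: [0.6062, 0.0776, 0.1022]
orientation: [0.417, 0.909, -0.0, -0.0]
wrist_force: [0.3, -0.2, -0.0]
opening: 0.0855
finger_force: 0.0
```

>>> play_rows([
  {"tx": 0, "ty": 0, "tz": -20, "yaw": 0},
  {"tx": 0, "ty": 0, "tz": -25, "yaw": 0},
  {"tx": 0, "ty": 0, "tz": -25, "yaw": 0},
  {"tx": -21.5, "ty": -10.5, "tz": 0, "yaw": 0},
  {"tx": -21.5, "ty": -10.5, "tz": 0, "yaw": 0},
  {"tx": -21.5, "ty": -10.5, "tz": 0, "yaw": 0},
  {"tx": -21.5, "ty": -10.5, "tz": 0, "yaw": 0},
  {"tx": -21.5, "ty": -10.5, "tz": 0, "yaw": 0},
])

```text
clock: 26.6
tcp_pos: [0.6366, -0.039, 0.1723]
orientation: [0.417, 0.909, 0.0, -0.0]
wrist_force: [-0.2, -0.5, -0.3]
opening: 0.0855
finger_force: 0.0
```

>>> play_rows([
  {"tx": 0, "ty": 0, "tz": 0, "yaw": 0.15},
  {"tx": 0, "ty": 0, "tz": 0, "yaw": 0.15},
  {"tx": 0, "ty": 0, "tz": 0, "yaw": 0.15},
  {"tx": 0, "ty": 0, "tz": 0, "yaw": 0.15},
  {"tx": 0, "ty": 0, "tz": 0, "yaw": 0.15},
  {"tx": 0, "ty": 0, "tz": 0, "yaw": 0.15},
  {"tx": 0, "ty": 0, "tz": 0, "yaw": 0.15},
  {"tx": 0, "ty": 0, "tz": 0, "yaw": 0.06},
])

```text
clock: 27.4
tcp_pos: [0.6364, -0.0381, 0.1723]
orientation: [0.835, 0.55, -0.0, -0.0]
wrist_force: [-0.5, 0.2, -0.0]
opening: 0.0854
finger_force: 0.0
```

>>> play_rows([
  {"tx": 0, "ty": 0, "tz": 0, "yaw": 0},
  {"tx": 0, "ty": 0, "tz": 0, "yaw": 0},
  {"tx": 0, "ty": 0, "tz": 0, "yaw": 0},
  {"tx": 0, "ty": 0, "tz": 0, "yaw": 0},
  {"tx": 0, "ty": 0, "tz": 0, "yaw": 0},
  {"tx": 0, "ty": 0, "tz": 0, "yaw": 0},
  {"tx": 0, "ty": 0, "tz": 0, "yaw": 0},
  {"tx": 0, "ty": 0, "tz": 0, "yaw": 0},
])

```text
clock: 28.2
tcp_pos: [0.6365, -0.0381, 0.1723]
orientation: [0.833, 0.553, 0.0, 0.0]
wrist_force: [0.2, 0.3, -0.4]
opening: 0.0853
finger_force: 0.0
```

```bash
python3 -c "
import h
h.NY=[2.3,1.167,.4,.458]
h.look('w5'); h.st(2,1.167)"
```

```text
28.2 [ 0.6365 -0.0381  0.1723] [-0.078  0.523  1.648 -0.     0.97   0.321]
1 [[176.0, 96.0], [110.0, 70.0]]
2 [[260.0, 260.0], [261.0, 190.0]]
3 [[116.0, 329.0], [143.0, 302.0]]
4 [[25.0, 230.0], [41.0, 187.0]]
t 28.25 tcp [ 0.6365 -0.0381  0.1723] yaw 1.1709 j6 0.321 F [ 0.7 -0.8 -0.9] M [ 0.     0.091 -0.004] op 0.0854
tool shift mm [-0.2  0.4 65.3] yaw(+cw) 0.004
```

View pics/w5.png

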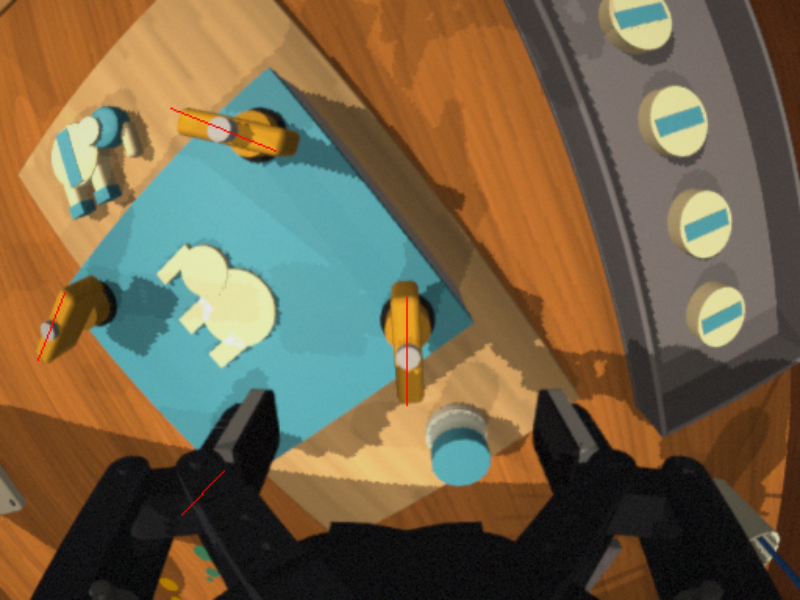

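The nut 2 bar runs from (404,283) to (411,400), directly under the tool, with a tilt of about 0.05 rad that I'm correcting.

>>> play_rows([
  {"tx": 0, "ty": 0.4, "tz": 10, "yaw": -0.05},
  {"tx": 0, "ty": 0, "tz": 12, "yaw": 0},
  {"tx": 0, "ty": 0, "tz": 12, "yaw": 0},
  {"tx": 0, "ty": 0, "tz": 12, "yaw": 0},
  {"tx": 0, "ty": 0, "tz": 12, "yaw": 0},
  {"tx": 0, "ty": 0, "tz": 7, "yaw": 0},
  {"tx": 0, "ty": 0, "tz": 0, "yaw": 0},
  {"tx": 0, "ty": 0, "tz": 0, "yaw": 0},
])

```text
clock: 29.05
tcp_pos: [0.637, -0.0383, 0.1072]
orientation: [0.819, 0.573, -0.0, -0.0]
wrist_force: [-0.3, 0.1, 0.1]
opening: 0.0852
finger_force: 0.0
```

>>> play_rows([
  {"tx": 0, "ty": 0, "tz": 0, "yaw": 0},
  {"tx": 0, "ty": 0, "tz": 0, "yaw": 0},
  {"tx": 0, "ty": 0, "tz": 0, "yaw": 0},
  {"tx": 0, "ty": 0, "tz": 0, "yaw": 0},
  {"tx": 0, "ty": 0, "tz": 0, "yaw": 0},
  {"tx": 0, "ty": 0, "tz": 0, "yaw": 0},
  {"tx": 0, "ty": 0, "tz": 0, "yaw": 0},
  {"tx": 0, "ty": 0, "tz": 0, "yaw": 0},
], grip=0)

```text
clock: 29.85
tcp_pos: [0.6373, -0.0383, 0.1083]
orientation: [0.819, 0.573, 0.0, 0.0]
wrist_force: [-1.7, 0.3, 6.2]
opening: 0.0113
finger_force: 65.6
```

```bash
python3 -c "
from h import *
st(2)"
```

```text
t 29.85 tcp [ 0.6373 -0.0383  0.1083] yaw 1.2208 j6 0.271 F [-1.7  0.3  6.2] M [0.034 0.241 0.027] op 0.0113
tool shift mm [-0.4 -0.4  1.3] yaw(+cw) 0
```

>>> play_rows([
  {"tx": 0, "ty": 0, "tz": 0.1, "yaw": 0.05},
  {"tx": 0, "ty": 0, "tz": 0.27, "yaw": 0.14},
  {"tx": 0, "ty": 0, "tz": 0.27, "yaw": 0.14},
  {"tx": 0, "ty": 0, "tz": 0.27, "yaw": 0.14},
  {"tx": 0, "ty": 0, "tz": 0.27, "yaw": 0.14},
  {"tx": 0, "ty": 0, "tz": 0.27, "yaw": 0.14},
  {"tx": 0, "ty": 0, "tz": 0.27, "yaw": 0.14},
  {"tx": 0, "ty": 0, "tz": 0.27, "yaw": 0.14},
])

```text
clock: 30.65
tcp_pos: [0.6374, -0.0384, 0.1064]
orientation: [0.996, 0.093, 0.001, 0.0]
wrist_force: [-1.3, 1.0, 8.2]
opening: 0.0109
finger_force: 65.7
```

>>> play_rows([
  {"tx": 0, "ty": 0, "tz": 0.27, "yaw": 0.14},
  {"tx": 0, "ty": 0, "tz": 0.27, "yaw": 0.14},
  {"tx": 0, "ty": 0, "tz": 0.27, "yaw": 0.14},
  {"tx": 0, "ty": 0, "tz": 0.27, "yaw": 0.14},
  {"tx": 0, "ty": 0, "tz": 0.27, "yaw": 0.14},
  {"tx": 0, "ty": 0, "tz": 0.27, "yaw": 0.14},
  {"tx": 0, "ty": 0, "tz": 0.27, "yaw": 0.14},
  {"tx": 0, "ty": 0, "tz": 0.15, "yaw": 0.08},
])

```text
clock: 31.45
tcp_pos: [0.6373, -0.0384, 0.1044]
orientation: [0.906, -0.423, 0.001, -0.0]
wrist_force: [-2.6, -0.2, 7.8]
opening: 0.011
finger_force: 65.7
```

>>> play_rows([
  {"tx": 0, "ty": 0, "tz": 0, "yaw": 0},
  {"tx": 0, "ty": 0, "tz": 0, "yaw": 0},
  {"tx": 0, "ty": 0, "tz": 0, "yaw": 0},
  {"tx": 0, "ty": 0, "tz": 0, "yaw": 0},
  {"tx": 0, "ty": 0, "tz": 0, "yaw": 0},
  {"tx": 0, "ty": 0, "tz": 0, "yaw": 0},
  {"tx": 0, "ty": 0, "tz": 0, "yaw": 0},
  {"tx": 0, "ty": 0, "tz": 0, "yaw": 0},
], grip=1)

```text
clock: 32.25
tcp_pos: [0.6368, -0.0383, 0.1032]
orientation: [0.907, -0.421, -0.0, 0.0]
wrist_force: [0.3, -0.6, -0.8]
opening: 0.0853
finger_force: 0.0
```

>>> play_rows([
  {"tx": 0, "ty": 0, "tz": 0, "yaw": -0.15},
  {"tx": 0, "ty": 0, "tz": 0, "yaw": -0.15},
  {"tx": 0, "ty": 0, "tz": 0, "yaw": -0.15},
  {"tx": 0, "ty": 0, "tz": 0, "yaw": -0.15},
  {"tx": 0, "ty": 0, "tz": 0, "yaw": -0.15},
  {"tx": 0, "ty": 0, "tz": 0, "yaw": -0.15},
  {"tx": 0, "ty": 0, "tz": 0, "yaw": -0.15},
  {"tx": 0, "ty": 0, "tz": 0, "yaw": -0.15},
])

```text
clock: 33.05
tcp_pos: [0.6369, -0.0383, 0.1033]
orientation: [0.986, 0.168, 0.0, 0.0]
wrist_force: [-0.4, -0.8, -0.7]
opening: 0.0855
finger_force: 0.0
```

>>> play_rows([
  {"tx": 0, "ty": 0, "tz": 0, "yaw": -0.15},
  {"tx": 0, "ty": 0, "tz": 0, "yaw": -0.15},
  {"tx": 0, "ty": 0, "tz": 0, "yaw": -0.15},
  {"tx": 0, "ty": 0, "tz": 0, "yaw": -0.15},
  {"tx": 0, "ty": 0, "tz": 0, "yaw": -0.15},
  {"tx": 0, "ty": 0, "tz": 0, "yaw": -0.15},
  {"tx": 0, "ty": 0, "tz": 0, "yaw": -0.15},
  {"tx": 0, "ty": 0, "tz": 0, "yaw": -0.15},
])

```text
clock: 33.85
tcp_pos: [0.6368, -0.0383, 0.1033]
orientation: [0.719, 0.695, -0.0, 0.0]
wrist_force: [-0.2, -0.4, -0.7]
opening: 0.0856
finger_force: 0.0
```

>>> play_rows([
  {"tx": 0, "ty": 0, "tz": 0, "yaw": -0.15},
  {"tx": 0, "ty": 0, "tz": 0, "yaw": -0.15},
  {"tx": 0, "ty": 0, "tz": 0, "yaw": -0.15},
  {"tx": 0, "ty": 0, "tz": 0, "yaw": -0.15},
  {"tx": 0, "ty": 0, "tz": 0, "yaw": -0.14},
  {"tx": 0, "ty": 0, "tz": 0, "yaw": 0},
  {"tx": 0, "ty": 0, "tz": 0, "yaw": 0},
  {"tx": 0, "ty": 0, "tz": 0, "yaw": 0},
])

```text
clock: 34.65
tcp_pos: [0.6368, -0.0383, 0.1032]
orientation: [0.423, 0.906, 0.0, 0.0]
wrist_force: [0.8, -0.2, 1.1]
opening: 0.0855
finger_force: 0.0
```

>>> play_rows([
  {"tx": 0, "ty": 0, "tz": 0, "yaw": 0},
  {"tx": 0, "ty": 0, "tz": 0, "yaw": 0},
  {"tx": 0, "ty": 0, "tz": 0, "yaw": 0},
  {"tx": 0, "ty": 0, "tz": 0, "yaw": 0},
  {"tx": 0, "ty": 0, "tz": 0, "yaw": 0},
  {"tx": 0, "ty": 0, "tz": 0, "yaw": 0},
  {"tx": 0, "ty": 0, "tz": 0, "yaw": 0},
  {"tx": 0, "ty": 0, "tz": 0, "yaw": 0},
], grip=0)

```text
clock: 35.45
tcp_pos: [0.6374, -0.0383, 0.1043]
orientation: [0.422, 0.907, 0.0, 0.001]
wrist_force: [-1.8, 0.1, 6.0]
opening: 0.0107
finger_force: 69.8
```

```bash
python3 -c "
from h import *
st(2,z=.103)"
```

```text
t 35.45 tcp [ 0.6374 -0.0383  0.1043] yaw 2.2707 j6 -0.779 F [-1.8  0.1  6. ] M [-0.024  0.23   0.041] op 0.0107
tool shift mm [ 0.2 -0.5  1.3] yaw(+cw) 0
```

>>> play_rows([
  {"tx": 0, "ty": 0, "tz": 0.13, "yaw": 0.07},
  {"tx": 0, "ty": 0, "tz": 0.13, "yaw": 0.07},
  {"tx": 0, "ty": 0, "tz": 0.1, "yaw": 0.06},
  {"tx": 0, "ty": 0, "tz": 0.1, "yaw": 0.06},
  {"tx": 0, "ty": 0, "tz": 0, "yaw": 0},
  {"tx": 0, "ty": 0, "tz": 0, "yaw": 0},
  {"tx": 0, "ty": 0, "tz": 0, "yaw": 0},
  {"tx": 0, "ty": 0, "tz": 0, "yaw": 0},
])

```text
clock: 36.25
tcp_pos: [0.6374, -0.0383, 0.1038]
orientation: [0.536, 0.844, 0.0, 0.001]
wrist_force: [-1.4, 0.5, 6.3]
opening: 0.0109
finger_force: 70.0
```

```bash
python3 -c "
from h import *
st(2,z=.103)"
```

```text
t 36.25 tcp [ 0.6374 -0.0383  0.1038] yaw 2.0108 j6 -0.519 F [-1.4  0.5  6.3] M [-0.017  0.189  0.07 ] op 0.0109
tool shift mm [ 0.1 -0.6  0.8] yaw(+cw) 0
```

>>> play_rows([
  {"tx": 0, "ty": 0, "tz": 0.12, "yaw": 0.06},
  {"tx": 0, "ty": 0, "tz": 0.12, "yaw": 0.06},
  {"tx": 0, "ty": 0, "tz": 0, "yaw": 0},
  {"tx": 0, "ty": 0, "tz": 0, "yaw": 0},
  {"tx": 0, "ty": 0, "tz": 0, "yaw": 0},
  {"tx": 0, "ty": 0, "tz": 0, "yaw": 0},
  {"tx": 0, "ty": 0, "tz": 0, "yaw": 0},
  {"tx": 0, "ty": 0, "tz": 0, "yaw": 0},
])

```text
clock: 37.05
tcp_pos: [0.6374, -0.0384, 0.1036]
orientation: [0.585, 0.811, 0.0, 0.001]
wrist_force: [-1.5, 0.0, 6.2]
opening: 0.0112
finger_force: 70.0
```

```bash
python3 -c "
from h import *
st(2,z=.103)"
```

```text
t 37.05 tcp [ 0.6374 -0.0384  0.1036] yaw 1.8908 j6 -0.399 F [-1.5  0.   6.2] M [-0.052  0.278  0.032] op 0.0112
tool shift mm [ 0.1 -0.6  0.6] yaw(+cw) 0
```

>>> play_rows([
  {"tx": 0, "ty": 0, "tz": 0.12, "yaw": 0.06},
  {"tx": 0, "ty": 0, "tz": 0.12, "yaw": 0.06},
  {"tx": 0, "ty": 0, "tz": 0, "yaw": 0},
  {"tx": 0, "ty": 0, "tz": 0, "yaw": 0},
  {"tx": 0, "ty": 0, "tz": 0, "yaw": 0},
  {"tx": 0, "ty": 0, "tz": 0, "yaw": 0},
  {"tx": 0, "ty": 0, "tz": 0, "yaw": 0},
  {"tx": 0, "ty": 0, "tz": 0, "yaw": 0},
])

```text
clock: 37.85
tcp_pos: [0.6374, -0.0383, 0.1034]
orientation: [0.633, 0.774, 0.0, 0.001]
wrist_force: [-2.2, 0.0, 7.4]
opening: 0.0108
finger_force: 70.0
```

```bash
python3 -c "
from h import *
st(2,z=.103)"
```

```text
t 37.85 tcp [ 0.6374 -0.0383  0.1034] yaw 1.7708 j6 -0.279 F [-2.2  0.   7.4] M [0.009 0.268 0.013] op 0.0108
tool shift mm [-0.  -0.6  0.4] yaw(+cw) 0
```

>>> play_rows([
  {"tx": 0, "ty": 0, "tz": 0.12, "yaw": 0.06},
  {"tx": 0, "ty": 0, "tz": 0.12, "yaw": 0.06},
  {"tx": 0, "ty": 0, "tz": 0, "yaw": 0},
  {"tx": 0, "ty": 0, "tz": 0, "yaw": 0},
  {"tx": 0, "ty": 0, "tz": 0, "yaw": 0},
  {"tx": 0, "ty": 0, "tz": 0, "yaw": 0},
  {"tx": 0, "ty": 0, "tz": 0, "yaw": 0},
  {"tx": 0, "ty": 0, "tz": 0, "yaw": 0},
])

```text
clock: 38.65
tcp_pos: [0.6373, -0.0384, 0.1033]
orientation: [0.678, 0.735, 0.0, 0.001]
wrist_force: [-2.9, -0.1, 8.5]
opening: 0.0113
finger_force: 70.8
```

```bash
python3 -c "
from h import *
st(2,z=.103)"
```

```text
t 38.65 tcp [ 0.6373 -0.0384  0.1033] yaw 1.6514 j6 -0.159 F [-2.9 -0.1  8.5] M [0.027 0.38  0.248] op 0.0113
tool shift mm [-0.1 -0.5  0.3] yaw(+cw) 0
```

>>> play_rows([
  {"tx": 0, "ty": 0, "tz": 0, "yaw": 0.03},
  {"tx": 0, "ty": 0, "tz": 0, "yaw": 0.03},
  {"tx": 0, "ty": 0, "tz": 0, "yaw": 0},
  {"tx": 0, "ty": 0, "tz": 0, "yaw": 0},
  {"tx": 0, "ty": 0, "tz": 0, "yaw": 0},
  {"tx": 0, "ty": 0, "tz": 0, "yaw": 0},
  {"tx": 0, "ty": 0, "tz": 0, "yaw": 0},
  {"tx": 0, "ty": 0, "tz": 0, "yaw": 0},
])

```text
clock: 39.45
tcp_pos: [0.6374, -0.0383, 0.1033]
orientation: [0.7, 0.715, 0.0, 0.001]
wrist_force: [-2.1, -0.6, 8.2]
opening: 0.0111
finger_force: 71.3
```

```bash
python3 -c "
from h import *
st(2,z=.103)"
```

```text
t 39.45 tcp [ 0.6374 -0.0383  0.1033] yaw 1.5918 j6 -0.099 F [-2.1 -0.6  8.2] M [-0.041  0.364  0.35 ] op 0.0111
tool shift mm [-0.1 -0.6  0.3] yaw(+cw) 0
```

>>> play_rows([
  {"tx": 0, "ty": 0, "tz": 0, "yaw": 0.03},
  {"tx": 0, "ty": 0, "tz": 0, "yaw": 0},
  {"tx": 0, "ty": 0, "tz": 0, "yaw": 0},
  {"tx": 0, "ty": 0, "tz": 0, "yaw": 0},
  {"tx": 0, "ty": 0, "tz": 0, "yaw": 0},
  {"tx": 0, "ty": 0, "tz": 0, "yaw": 0},
  {"tx": 0, "ty": 0, "tz": 0, "yaw": 0},
  {"tx": 0, "ty": 0, "tz": 0, "yaw": 0},
])

```text
clock: 40.25
tcp_pos: [0.6374, -0.0383, 0.1033]
orientation: [0.71, 0.704, 0.0, 0.001]
wrist_force: [-1.9, 0.2, 8.1]
opening: 0.0111
finger_force: 71.7
```

```bash
python3 -c "
from h import *
st(2,z=.103)"
```

```text
t 40.25 tcp [ 0.6374 -0.0383  0.1033] yaw 1.562 j6 -0.069 F [-1.9  0.2  8.1] M [-0.07   0.375  0.502] op 0.0111
tool shift mm [-0.2 -0.6  0.3] yaw(+cw) 0
```

>>> play_rows([
  {"tx": 0, "ty": 0, "tz": 0, "yaw": 0},
  {"tx": 0, "ty": 0, "tz": 0, "yaw": 0},
  {"tx": 0, "ty": 0, "tz": 0, "yaw": 0},
  {"tx": 0, "ty": 0, "tz": 0, "yaw": 0},
  {"tx": 0, "ty": 0, "tz": 0, "yaw": 0},
  {"tx": 0, "ty": 0, "tz": 0, "yaw": 0},
  {"tx": 0, "ty": 0, "tz": 0, "yaw": 0},
  {"tx": 0, "ty": 0, "tz": 0, "yaw": 0},
], grip=1)

```text
clock: 41.05
tcp_pos: [0.6368, -0.0383, 0.102]
orientation: [0.711, 0.704, -0.0, -0.0]
wrist_force: [0.4, -0.3, 0.0]
opening: 0.0859
finger_force: 0.0
```

>>> play_rows([
  {"tx": 0, "ty": 0, "tz": -20, "yaw": 0},
  {"tx": 0, "ty": 0, "tz": -25, "yaw": 0},
  {"tx": 0, "ty": 0, "tz": -25, "yaw": 0},
  {"tx": 16, "ty": -33.4, "tz": 0, "yaw": 0},
  {"tx": 16, "ty": -33.4, "tz": 0, "yaw": 0},
  {"tx": 16, "ty": -33.4, "tz": 0, "yaw": 0},
  {"tx": 16, "ty": -33.4, "tz": 0, "yaw": 0},
  {"tx": 16, "ty": -33.4, "tz": 0, "yaw": 0},
])

```text
clock: 41.85
tcp_pos: [0.4693, 0.0438, 0.1722]
orientation: [0.711, 0.703, 0.0, 0.0]
wrist_force: [0.5, 0.7, 0.4]
opening: 0.0855
finger_force: 0.0
```

>>> play_rows([
  {"tx": 0, "ty": 0, "tz": 0, "yaw": -0.15},
  {"tx": 0, "ty": 0, "tz": 0, "yaw": -0.15},
  {"tx": 0, "ty": 0, "tz": 0, "yaw": -0.15},
  {"tx": 0, "ty": 0, "tz": 0, "yaw": -0.15},
  {"tx": 0, "ty": 0, "tz": 0, "yaw": -0.15},
  {"tx": 0, "ty": 0, "tz": 0, "yaw": -0.15},
  {"tx": 0, "ty": 0, "tz": 0, "yaw": -0.15},
  {"tx": 0, "ty": 0, "tz": 0, "yaw": -0.15},
])

```text
clock: 42.65
tcp_pos: [0.4707, 0.0434, 0.1722]
orientation: [0.186, 0.983, 0.0, 0.0]
wrist_force: [0.4, 0.9, -0.3]
opening: 0.0856
finger_force: 0.0
```

>>> play_rows([
  {"tx": 0, "ty": 0, "tz": 0, "yaw": -0.14},
  {"tx": 0, "ty": 0, "tz": 0, "yaw": -0.14},
  {"tx": 0, "ty": 0, "tz": 0, "yaw": -0.14},
  {"tx": 0, "ty": 0, "tz": 0, "yaw": -0.14},
  {"tx": 0, "ty": 0, "tz": 0, "yaw": -0.14},
  {"tx": 0, "ty": 0, "tz": 0, "yaw": -0.14},
  {"tx": 0, "ty": 0, "tz": 0, "yaw": 0},
  {"tx": 0, "ty": 0, "tz": 0, "yaw": 0},
])

```text
clock: 43.45
tcp_pos: [0.4707, 0.0434, 0.1722]
orientation: [-0.226, 0.974, -0.0, 0.0]
wrist_force: [0.7, 0.2, -1.1]
opening: 0.0856
finger_force: 0.0
```

```bash
python3 -c "
import h
h.NY=[2.3,1.56,.25,.458]
h.look('w6'); h.st(4,.458)"
```

```text
43.45 [0.4707 0.0434 0.1722] [ 0.067  0.307  2.013 -0.     0.821 -1.96 ]
1 [[202.0, 368.0], [254.0, 360.0]]
2 [[79.0, 322.0], [126.0, 346.0]]
3 [[92.0, 158.0], [91.0, 225.0]]
4 [[258.0, 190.0], [258.0, 260.0]]
t 43.5 tcp [0.4707 0.0434 0.1721] yaw -2.6858 j6 -1.96 F [-0.   0.5 -0.5] M [-0.017 -0.01   0.006] op 0.0854
tool shift mm [ 0.6 -1.4 65.1] yaw(+cw) -0.002
```

View pics/w6.png

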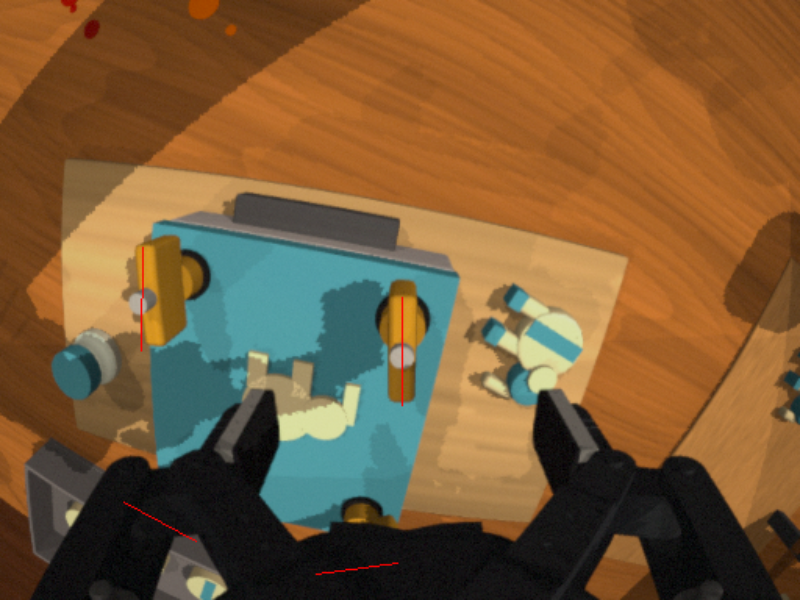

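The nut 4 bar, from (403,283) to (402,400), lines up with the tool. I'm descending on it.

>>> play_rows([
  {"tx": 0.6, "ty": -1.4, "tz": 10, "yaw": 0},
  {"tx": 0, "ty": 0, "tz": 12, "yaw": 0},
  {"tx": 0, "ty": 0, "tz": 12, "yaw": 0},
  {"tx": 0, "ty": 0, "tz": 12, "yaw": 0},
  {"tx": 0, "ty": 0, "tz": 12, "yaw": 0},
  {"tx": 0, "ty": 0, "tz": 7, "yaw": 0},
  {"tx": 0, "ty": 0, "tz": 0, "yaw": 0},
  {"tx": 0, "ty": 0, "tz": 0, "yaw": 0},
])

```text
clock: 44.3
tcp_pos: [0.4708, 0.0419, 0.1069]
orientation: [-0.228, 0.974, 0.0, -0.0]
wrist_force: [-1.0, 0.4, -0.4]
opening: 0.0853
finger_force: 0.0
```

>>> play_rows([
  {"tx": 0, "ty": 0, "tz": 0, "yaw": 0},
  {"tx": 0, "ty": 0, "tz": 0, "yaw": 0},
  {"tx": 0, "ty": 0, "tz": 0, "yaw": 0},
  {"tx": 0, "ty": 0, "tz": 0, "yaw": 0},
  {"tx": 0, "ty": 0, "tz": 0, "yaw": 0},
  {"tx": 0, "ty": 0, "tz": 0, "yaw": 0},
  {"tx": 0, "ty": 0, "tz": 0, "yaw": 0},
  {"tx": 0, "ty": 0, "tz": 0, "yaw": 0},
], grip=0)

```text
clock: 45.1
tcp_pos: [0.4713, 0.0418, 0.1079]
orientation: [-0.228, 0.974, -0.0, 0.001]
wrist_force: [-1.2, -1.2, 8.4]
opening: 0.011
finger_force: 68.8
```

```bash
python3 -c "
from h import *
st(4)"
```

```text
t 45.1 tcp [0.4713 0.0418 0.1079] yaw -2.6824 j6 -1.966 F [-1.2 -1.2  8.4] M [-0.188  0.254 -0.059] op 0.011
tool shift mm [0.4 0.3 0.9] yaw(+cw) 0
```

Turning 2.11 rad, then on to 2.35.

>>> play_rows([
  {"tx": 0, "ty": 0, "tz": 0.1, "yaw": 0.05},
  {"tx": 0, "ty": 0, "tz": 0.27, "yaw": 0.14},
  {"tx": 0, "ty": 0, "tz": 0.27, "yaw": 0.14},
  {"tx": 0, "ty": 0, "tz": 0.27, "yaw": 0.14},
  {"tx": 0, "ty": 0, "tz": 0.27, "yaw": 0.14},
  {"tx": 0, "ty": 0, "tz": 0.27, "yaw": 0.14},
  {"tx": 0, "ty": 0, "tz": 0.27, "yaw": 0.14},
  {"tx": 0, "ty": 0, "tz": 0.27, "yaw": 0.14},
])

```text
clock: 45.9
tcp_pos: [0.4713, 0.0416, 0.1059]
orientation: [0.284, 0.959, -0.0, 0.001]
wrist_force: [-2.0, -2.0, 10.4]
opening: 0.0113
finger_force: 68.8
```

>>> play_rows([
  {"tx": 0, "ty": 0, "tz": 0.27, "yaw": 0.14},
  {"tx": 0, "ty": 0, "tz": 0.27, "yaw": 0.14},
  {"tx": 0, "ty": 0, "tz": 0.27, "yaw": 0.14},
  {"tx": 0, "ty": 0, "tz": 0.27, "yaw": 0.14},
  {"tx": 0, "ty": 0, "tz": 0.27, "yaw": 0.14},
  {"tx": 0, "ty": 0, "tz": 0.27, "yaw": 0.14},
  {"tx": 0, "ty": 0, "tz": 0.27, "yaw": 0.14},
  {"tx": 0, "ty": 0, "tz": 0.15, "yaw": 0.08},
])

```text
clock: 46.7
tcp_pos: [0.4711, 0.0415, 0.1039]
orientation: [0.73, 0.684, 0.0, 0.001]
wrist_force: [-1.5, -2.7, 11.1]
opening: 0.011
finger_force: 69.5
```

>>> play_rows([
  {"tx": 0, "ty": 0, "tz": 0.13, "yaw": 0.07},
  {"tx": 0, "ty": 0, "tz": 0.13, "yaw": 0.07},
  {"tx": 0, "ty": 0, "tz": 0.1, "yaw": 0.05},
  {"tx": 0, "ty": 0, "tz": 0.1, "yaw": 0.05},
  {"tx": 0, "ty": 0, "tz": 0, "yaw": 0},
  {"tx": 0, "ty": 0, "tz": 0, "yaw": 0},
  {"tx": 0, "ty": 0, "tz": 0, "yaw": 0},
  {"tx": 0, "ty": 0, "tz": 0, "yaw": 0},
])

```text
clock: 47.5
tcp_pos: [0.4711, 0.0416, 0.1035]
orientation: [0.805, 0.594, 0.0, 0.0]
wrist_force: [-2.0, -2.5, 11.2]
opening: 0.0113
finger_force: 69.7
```

```bash
python3 -c "
from h import *
st(4)"
```

```text
t 47.5 tcp [0.4711 0.0416 0.1035] yaw 1.2712 j6 0.364 F [-2.  -2.5 11.2] M [-0.558  0.508 -0.015] op 0.0113
tool shift mm [ 0.2 -0.4 -3.5] yaw(+cw) 0
```

>>> play_rows([
  {"tx": 0, "ty": 0, "tz": 0.12, "yaw": 0.06},
  {"tx": 0, "ty": 0, "tz": 0.12, "yaw": 0.06},
  {"tx": 0, "ty": 0, "tz": 0, "yaw": 0},
  {"tx": 0, "ty": 0, "tz": 0, "yaw": 0},
  {"tx": 0, "ty": 0, "tz": 0, "yaw": 0},
  {"tx": 0, "ty": 0, "tz": 0, "yaw": 0},
  {"tx": 0, "ty": 0, "tz": 0, "yaw": 0},
  {"tx": 0, "ty": 0, "tz": 0, "yaw": 0},
])

```text
clock: 48.3
tcp_pos: [0.4711, 0.0416, 0.1033]
orientation: [0.839, 0.544, 0.0, 0.0]
wrist_force: [-2.7, -2.4, 12.0]
opening: 0.0108
finger_force: 69.9
```

```bash
python3 -c "
from h import *
st(4)"
```

```text
t 48.3 tcp [0.4711 0.0416 0.1033] yaw 1.1511 j6 0.484 F [-2.7 -2.4 12. ] M [-0.51   0.503  0.051] op 0.0108
tool shift mm [ 0.2 -0.4 -3.7] yaw(+cw) 0
```

>>> play_rows([
  {"tx": 0, "ty": 0, "tz": 0.12, "yaw": 0.06},
  {"tx": 0, "ty": 0, "tz": 0.12, "yaw": 0.06},
  {"tx": 0, "ty": 0, "tz": 0, "yaw": 0},
  {"tx": 0, "ty": 0, "tz": 0, "yaw": 0},
  {"tx": 0, "ty": 0, "tz": 0, "yaw": 0},
  {"tx": 0, "ty": 0, "tz": 0, "yaw": 0},
  {"tx": 0, "ty": 0, "tz": 0, "yaw": 0},
  {"tx": 0, "ty": 0, "tz": 0, "yaw": 0},
])

```text
clock: 49.1
tcp_pos: [0.4711, 0.0416, 0.1033]
orientation: [0.87, 0.493, 0.0, 0.001]
wrist_force: [-3.9, -2.0, 16.2]
opening: 0.0106
finger_force: 70.4
```

```bash
python3 -c "
from h import *
st(4)"
```

```text
t 49.1 tcp [0.4711 0.0416 0.1033] yaw 1.0319 j6 0.603 F [-3.9 -2.  16.2] M [-0.498  0.649  0.316] op 0.0106
tool shift mm [ 0.1 -0.4 -3.7] yaw(+cw) 0
```

>>> play_rows([
  {"tx": 0, "ty": 0, "tz": 0, "yaw": 0.04},
  {"tx": 0, "ty": 0, "tz": 0, "yaw": 0},
  {"tx": 0, "ty": 0, "tz": 0, "yaw": 0},
  {"tx": 0, "ty": 0, "tz": 0, "yaw": 0},
  {"tx": 0, "ty": 0, "tz": 0, "yaw": 0},
  {"tx": 0, "ty": 0, "tz": 0, "yaw": 0},
  {"tx": 0, "ty": 0, "tz": 0, "yaw": 0},
  {"tx": 0, "ty": 0, "tz": 0, "yaw": 0},
])

```text
clock: 49.9
tcp_pos: [0.4711, 0.0416, 0.1033]
orientation: [0.879, 0.476, 0.0, 0.001]
wrist_force: [-3.3, -2.7, 15.6]
opening: 0.0109
finger_force: 69.7
```

```bash
python3 -c "
from h import *
st(4)"
```

```text
t 49.9 tcp [0.4711 0.0416 0.1033] yaw 0.9922 j6 0.643 F [-3.3 -2.7 15.6] M [-0.501  0.635  0.351] op 0.0109
tool shift mm [ 0.1 -0.4 -3.7] yaw(+cw) 0
```

>>> play_rows([
  {"tx": 0, "ty": 0, "tz": 0, "yaw": 0.02},
  {"tx": 0, "ty": 0, "tz": 0, "yaw": 0},
  {"tx": 0, "ty": 0, "tz": 0, "yaw": 0},
  {"tx": 0, "ty": 0, "tz": 0, "yaw": 0},
  {"tx": 0, "ty": 0, "tz": 0, "yaw": 0},
  {"tx": 0, "ty": 0, "tz": 0, "yaw": 0},
  {"tx": 0, "ty": 0, "tz": 0, "yaw": 0},
  {"tx": 0, "ty": 0, "tz": 0, "yaw": 0},
])

```text
clock: 50.7
tcp_pos: [0.4711, 0.0415, 0.1032]
orientation: [0.884, 0.467, 0.0, 0.001]
wrist_force: [-3.0, -2.5, 15.2]
opening: 0.011
finger_force: 69.8
```

```bash
python3 -c "
from h import *
st(4)"
```

```text
t 50.7 tcp [0.4711 0.0415 0.1032] yaw 0.9723 j6 0.663 F [-3.  -2.5 15.2] M [-0.492  0.66   0.453] op 0.011
tool shift mm [ 0.1 -0.4 -3.8] yaw(+cw) 0
```

Nut 4 is firm. I'm letting go, lifting clear and taking one check picture.

>>> play_rows([
  {"tx": 0, "ty": 0, "tz": 0, "yaw": 0},
  {"tx": 0, "ty": 0, "tz": 0, "yaw": 0},
  {"tx": 0, "ty": 0, "tz": 0, "yaw": 0},
  {"tx": 0, "ty": 0, "tz": 0, "yaw": 0},
  {"tx": 0, "ty": 0, "tz": 0, "yaw": 0},
  {"tx": 0, "ty": 0, "tz": 0, "yaw": 0},
  {"tx": 0, "ty": 0, "tz": 0, "yaw": 0},
  {"tx": 0, "ty": 0, "tz": 0, "yaw": 0},
], grip=1)

```text
clock: 51.5
tcp_pos: [0.4707, 0.0419, 0.1021]
orientation: [0.884, 0.467, -0.0, -0.0]
wrist_force: [0.3, -0.3, 0.6]
opening: 0.0854
finger_force: 0.0
```

>>> play_rows([
  {"tx": 0, "ty": 0, "tz": -15, "yaw": 0},
  {"tx": 0, "ty": 0, "tz": -20, "yaw": 0},
  {"tx": 0, "ty": 0, "tz": -25, "yaw": 0},
  {"tx": 0, "ty": 0, "tz": -25, "yaw": 0},
  {"tx": 0, "ty": 0, "tz": -25, "yaw": 0},
  {"tx": 0, "ty": 0, "tz": -15, "yaw": 0},
  {"tx": 0, "ty": 0, "tz": 0, "yaw": 0},
  {"tx": 0, "ty": 0, "tz": 0, "yaw": 0},
])

```text
clock: 52.3
tcp_pos: [0.4705, 0.0418, 0.2268]
orientation: [0.884, 0.467, 0.0, 0.0]
wrist_force: [0.0, 0.5, -0.3]
opening: 0.0852
finger_force: 0.0
```

```bash
python3 - <<'E'
from h import *
st(); im=get_image("side")["pixels"]
cv2.imwrite("pics/s9.png",cv2.resize(im[130:300,180:390],(740,600),interpolation=cv2.INTER_CUBIC))
E
```

```text
t 52.3 tcp [0.4705 0.0418 0.2268] yaw 0.9708 j6 0.664 F [ 0.   0.5 -0.3] M [ 0.018 -0.039 -0.049] op 0.0852
```

View pics/s9.png

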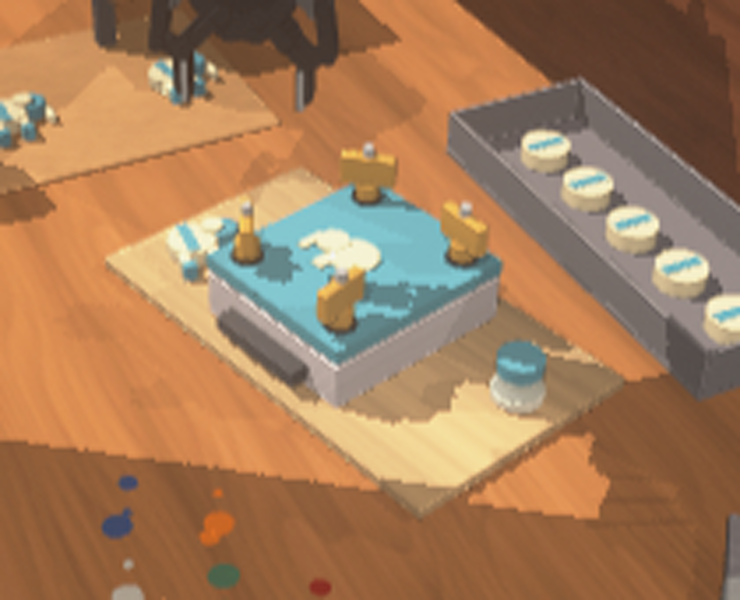

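The lid looks down and level, with the nuts at (368,175), (465,230), (340,300) and (247,235). The pot and elephants haven't moved, and the gripper is clear. I'm handing it in.

```bash
python3 -c "
from rig import *
print(close_job())"
```

```text
the job is handed in; nothing more can be done
None
```

All four nuts were run down in cross order (3, 1, 2, 4) to about 0.45–0.55 N m by the wrist sensor (firm above 0.3, over-tight above 0.66), the lid looks home and level in the last side view, the gripper is clear, and the job was handed in at about 52 s without a verdict shown.

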